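# Load the dry-block incubator with swab tubes

## Task

Set up the dry-block incubator for this run: press the aluminium tube block squarely down into the incubator's well until it is fully home and the orange latch has snapped back over its foot, then stand the swab tubes from the rack in the block's holes, red cap next to the latch, yellow in the middle and blue at the far end. Last, lower the clear cover over the lot so that it sits square and flat on the incubator's deck, centred over the well. Leave the white-capped and green-capped tubes standing where they are in the rack.

Things in the scene. Friction and masses are not known exactly. Their poses are not given: they have to be found in the camera images.
- well_floor (a point): dry-block incubator, 170 x 200 x 60 mm, white, grey deck, fixed. Point: centre of the well's floor, 50 mm above the bench, 10 mm below the deck. x away from its sloping control panel, y along the well to the orange latch, z up. Well 56 mm wide (x), 126 mm long (y), edges bevelled 6 mm. Deck flat from -60 to +55 mm in x, -100 to +100 mm in y.
- latch (a joint): orange spring latch at the well's +y end, rad: 0 closed, grows as it is pushed outwards; springs back. Tab 24 mm wide, 33 mm above the deck; its front slopes down (70 degrees) from y = 66 mm of the well to a nose at y = 54.5 mm, over the well, just above the deck. A block pressed down (5 to 15 N near its latch end) pushes the nose aside, which then snaps back over its foot (no need to touch it).
- block_center (a point): aluminium tube block 48 mm wide (x), 50 mm high, 0.58 kg: body 98 mm long (y) on an 8 mm thick, 120 mm long foot. Three upright blind holes, 19.5 mm wide, 42 mm deep, at y = -36, 0, 36 mm. Same either way round. Point: its centre, 25 mm above its underside; starts on the bench. Grip across the 48 mm, upper half: when home only its lowest 10 mm are below the deck.
- red_tube (a point): swab tube 100 mm tall, 25 g: clear 16 mm round body, lowest 6 mm tapering to an 8 mm flat foot; red screw cap on top, 22 mm across, 24 mm tall. Starts upright in the rack, cap 84 to 108 mm above the bench. Point: centre of the tube, 50 mm above its foot, 38 mm below the middle of the cap; z up the tube. Goes next to the latch.
- yellow_tube (a point): swab tube 100 mm tall, 25 g: clear 16 mm round body, lowest 6 mm tapering to an 8 mm flat foot; yellow screw cap on top, 22 mm across, 24 mm tall. Starts upright in the rack, cap 84 to 108 mm above the bench. Point: centre of the tube, 50 mm above its foot, 38 mm below the middle of the cap; z up the tube. Goes in the middle.
- blue_tube (a point): swab tube 100 mm tall, 25 g: clear 16 mm round body, lowest 6 mm tapering to an 8 mm flat foot; blue screw cap on top, 22 mm across, 24 mm tall. Starts upright in the rack, cap 84 to 108 mm above the bench. Point: centre of the tube, 50 mm above its foot, 38 mm below the middle of the cap; z up the tube. Goes at the far end.
- white_tube (a point): swab tube 100 mm tall, 25 g: clear 16 mm round body, lowest 6 mm tapering to an 8 mm flat foot; white screw cap on top, 22 mm across, 24 mm tall. Starts upright in the rack, cap 84 to 108 mm above the bench. Point: centre of the tube, 50 mm above its foot, 38 mm below the middle of the cap; z up the tube. Stays in the rack.
- green_tube (a point): swab tube 100 mm tall, 25 g: clear 16 mm round body, lowest 6 mm tapering to an 8 mm flat foot; green screw cap on top, 22 mm across, 24 mm tall. Starts upright in the rack, cap 84 to 108 mm above the bench. Point: centre of the tube, 50 mm above its foot, 38 mm below the middle of the cap; z up the tube. Stays in the rack.
- rack: white tube rack, fixed, 50 mm wide (x), 220 mm long (y), 60 mm high: a single row of five 20 mm square holes 40 mm apart along y, each with one tube in it; tubes stand on its floor, 8 mm above the bench. Origin: centre of its underside.
- cover_handle (a point): clear cover, an open-bottomed box 80 mm wide (x), 178 mm long (y), 106 mm high, walls 3 mm, 0.2 kg, standing on the bench. Black bar handle on top, 60 mm along y, 14 mm thick, bar 118 to 132 mm above the lower edge. Point: in the handle, on the cover's centre line, 122 mm above its lower edge; z up. Same either way round. In place it houses block, latch and tubes.

How it is judged:
By the outcome, as a careful person would: the job done as asked, in the order asked, and still so for the second after the job is handed in, with the robot touching nothing.
It also fails if it takes over 144 s, if anything falls off the work surface, if the arm or the gripper's body presses on something with over 40 N, if the wrist force passes 120 N, or if a joint passes its speed limit or range.

## Robot

A 7-joint arm with a two-finger parallel gripper is mounted at the origin on the work surface. World frame = base frame: x ahead of the robot, y to its left, z up, the work surface at z = 0. Lengths are in mm, angles in rad, forces in N, time in s.
With the tool pointing down it reaches from about 425 to 875 mm from the base axis. Payload 4.7 kg.
Tool frame: the origin (TCP) lies at the very end of the fingers, on their centre line; the grasp point (between the pads) lies 19 mm behind it; z points along the fingers, y is the line along which they close (so a half turn about z gives the same grasp; the last joint's range is limited). The gripper opens to 87 mm and grips with 3 to 60 N. Pads are 19 mm wide; open, the fingers measure 117 mm over their backs; the gripper's body (75 mm by 190 mm) begins 51 mm behind the grasp point.
Start: joints at [-1.097, 0.321, -0.07, 1.45, 0.023, 1.371, -0.057], TCP at [288.482, 582.501, 186.087] pointing down, gripper open.
Joint ranges: [-2.86, 2.86], [-0.3, 2.09], [-1.38, 1.24], [0.06, 2.45], [-1.56, 4.7], [0.09, 2.05], [-2.69, 2.69]. Speed limits (rad/s): [2.57, 2.57, 3.14, 3.14, 3.14, 3.14, 3.14].

## Interface

Orientations are given as a unit quaternion [x, y, z, w].
In Python, from rig import get_state, grab_frame, camera_model, close_job gives the robot as it stands.
- The arm moves only by the tool drive_tool, never from a script. Its argument "commands" is a list of rows, each an object with "fingers": the finger opening in m, from 0 to 0.087; "dp": the shift along the world's x, y, z in m, a list of three; "twist": the turn about the world's z in degrees. In form: [{"fingers": fingers, "dp": [tx, ty, tz], "twist": twist}, ...]. A call has 1 to 10 rows; each row shifts and turns the commanded pose from where the row before left it; what a row does not reach is not made up. A row lasts 1/12 s, in which the tool goes at most 41.7 mm and 7.16 degrees, less where a joint would pass 70% of its speed; a pose out of reach is approached as far as the arm can. A call is refused whole if a number of a shift passes 0.0417 or a number of a turn 7.16, either way. A call with a gripper value outside its range is refused whole. The fingers move at their own pace and stop on an object; the grip force is fixed at half the most. Time passes only in rows, so rows that do not move let the fingers close. It gives the time, the measured TCP pose, the force, the opening and the grip force at its end, in the units of the state.
- get_state(): the state, without advancing time (a new reading comes with each control period).
- grab_frame(name): name is "scene" or "top"; returns (picture, depth): 420x560x3 uint8, red, green, blue; 420x560 float32, mm along the optical axis (not along the pixel's ray), 0 where there is no reading.
- camera_model(name): a dict with "K" (3x3 intrinsics, pixels), "world_from_camera" (4x4, takes a point from camera to world coordinates). Camera axes: x right, y down, z forward; pixel columns grow to the right and rows downward; lengths in mm; the calibration is good to about 2 mm. A picture is of the moment at which its call begins. camera_model takes no time and is no camera call.
- close_job(): hands the job in; it is judged then, once.
The state is a dict: "time_s": time; "joints": joint angles; "qvel": joint speeds; "tau": joint torques, N m; "tcp_pos": TCP position; "tool_rot": TCP orientation; "ft_force": force on the tool from outside, world axes, zero at the start; "torque": the same for the moment, N m; "finger_gap": opening from 0.0 (shut) to 1.0 (fully open); "grasp_force": force on a finger pad.
Only numpy, scipy, OpenCV 4.12 (cv2) and the standard library are available. Lean on these libraries where they do the work, as an engineer would, in place of code of your own. Each camera call takes 0.05 s, during which the arm holds its last target. There are 200 camera calls.

## Working session

There is one attempt and no reset: what is moved stays moved. The work goes in short steps, Python scripts to look and compute and a tool call to move; the robot and the scene stay as the last step left them, time stands still between calls to the robot, and variables do not carry over. Pictures are saved under pics/ and viewed, at most 14 in all, crops included, and the job is handed in when it is done.

Besides the shell and the picture viewer there is one more tool, called by a JSON object that holds its "name" and its "arguments". drive_tool: Moves the arm, as the interface text tells. Its arguments: {"type":"object","properties":{"commands":{"type":"array","items":{"type":"object","properties":{"fingers":{"type":"number"},"dp":{"type":"array","items":{"type":"number"}},"twist":{"type":"number"}}}}},"required":["commands"]}

```bash
mkdir -p pics; cat > h.py <<'E'
import numpy as np, cv2
from rig import *
def snap(n,f):
    p,d=grab_frame(n); cv2.imwrite(f'pics/{f}.png',cv2.cvtColor(p,cv2.COLOR_RGB2BGR)); np.savez(f'pics/{f}.npz',p=p,d=d); return p,d
def load(f):
    z=np.load(f'pics/{f}.npz'); return z['p'],z['d']
def ray(n,u,v,z):
    c=camera_model(n);K=np.array(c['K']);T=np.array(c['world_from_camera'])
    d=T[:3,:3]@np.linalg.solve(K,[u,v,1.]);o=T[:3,3]
    return o+d*(z-o[2])/d[2]
def cloud(n,d):
    c=camera_model(n);K=np.array(c['K']);T=np.array(c['world_from_camera'])
    v,u=np.indices(d.shape);P=np.stack([(u-K[0,2])/K[0,0]*d,(v-K[1,2])/K[1,1]*d,d],-1)
    W=P@T[:3,:3].T+T[:3,3];W[d<=0]=np.nan
    return W
E
python3 - <<'E'
from h import *
for n in('scene','top'):
    snap(n,n+'0');c=camera_model(n);print(np.round(c['K'],1).tolist(),np.round(c['world_from_camera'],3).tolist())
print(get_state())
E
```

```text
[[385.0, 0.0, 282.1], [0.0, 385.0, 203.8], [0.0, 0.0, 1.0]] [[-0.609, 0.498, -0.618, 1105.36], [0.793, 0.371, -0.483, 465.43], [-0.011, -0.784, -0.621, 701.889], [0.0, 0.0, 0.0, 1.0]]
[[537.8, 0.0, 269.6], [0.0, 537.8, 208.0], [0.0, 0.0, 1.0]] [[-0.016, -0.988, 0.156, 310.071], [-1.0, 0.013, -0.017, 32.64], [0.015, -0.156, -0.988, 1467.783], [0.0, 0.0, 0.0, 1.0]]
{'time_s': 0.1, 'joints': array([-1.09689534,  0.32176783, -0.07009218,  1.45153506,  0.02262725,
        1.37083035, -0.05691134]), 'qvel': array([ 0.00025043, -0.00219118,  0.00083024, -0.00197272, -0.00111   ,
        0.00207462,  0.00051723]), 'tau': array([-2.23888342e-04, -4.92575061e+01, -4.05902881e-01, -3.13394344e+01,
       -6.41957740e-02,  3.96425498e-02,  7.93293657e-05]), 'tcp_pos': array([288.25288085, 581.96103624, 185.06772584]), 'tool_rot': array([ 2.27866610e-01,  9.73691963e-01, -8.65284609e-04, -1.41812081e-04]), 'ft_force': array([-0.32918134, -0.51519699,  0.01457192]), 'torque': array([-0.03025238,  0.04069591,  0.02679147]), 'grasp_force': 0.0, 'finger_gap': 1.002172255340768}
```

View pics/top0.png

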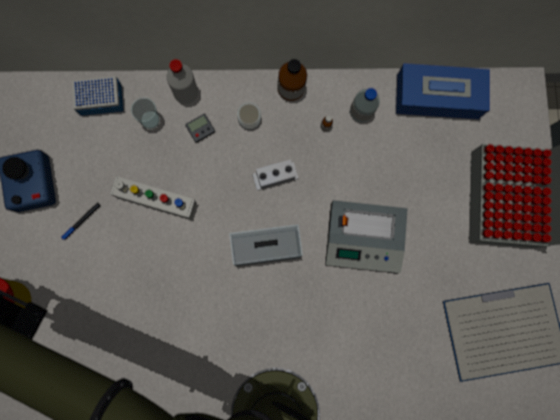

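View pics/scene0.png

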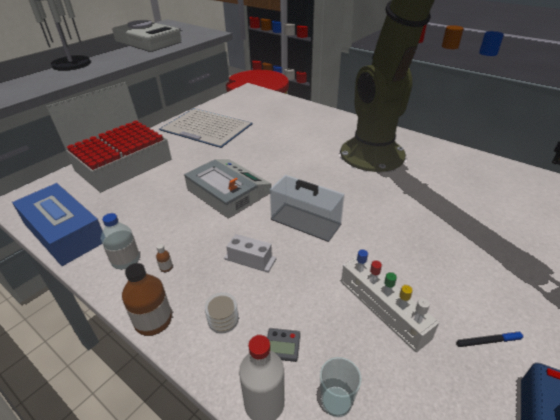

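The top view shows the rack at (115–195, 180–215) with white, yellow, green, red and blue caps from left to right. The block is at (276,174), the cover at (265,245), and the incubator at (367,237) with its latch at (345,220). In the scene view, nothing blocks the parts.

```bash
python3 - <<'E'
from h import *
p,d=load('top0')
c=p[140:290,100:420]; cv2.imwrite('pics/c1.png',cv2.cvtColor(cv2.resize(c,None,fx=2.5,fy=2.5,interpolation=cv2.INTER_CUBIC),cv2.COLOR_RGB2BGR))
W=cloud('top',d)
hsv=cv2.cvtColor(p,cv2.COLOR_RGB2HSV)
def cents(n,p,box,lo,hi,z,amin=6):
    h=cv2.cvtColor(p,cv2.COLOR_RGB2HSV);m=cv2.inRange(h,lo,hi);k=np.zeros_like(m);u0,u1,v0,v1=box;k[v0:v1,u0:u1]=m[v0:v1,u0:u1]
    N,l,s,ce=cv2.connectedComponentsWithStats(k)
    return [(s[i,4],ce[i].round(1).tolist(),ray(n,*ce[i],z).round(1).tolist()) for i in range(1,N) if s[i,4]>=amin]
B=(110,200,175,220)
for nm,lo,hi in(('yel',(20,120,60),(35,255,255)),('grn',(50,100,40),(85,255,255)),('blu',(95,110,60),(125,255,255)),('red',(0,130,60),(8,255,255)),('red2',(170,130,60),(180,255,255))):
    print(nm,cents('top',p,B,lo,hi,105))
print('latch',cents('top',p,(330,360,200,235),(3,130,80),(18,255,255),85))
print('holes',cents('top',p,(255,300,160,190),(0,0,0),(180,255,75),50))
print('handle',cents('top',p,(245,285,233,255),(0,0,0),(180,255,60),130))
# heights by regions
for nm,(u,v) in dict(block=(270,171),cover=(245,245),handle=(265,243),deck=(395,225),well=(375,222),bench=(230,300),rack=(128,187)).items():
    print(nm,p[v,u],np.nanmedian(W[v-1:v+2,u-1:u+2].reshape(-1,3),0).round(1))
def rect(nm,box,z0,z1):
    u0,u1,v0,v1=box;S=W[v0:v1,u0:u1].reshape(-1,3);S=S[(S[:,2]>z0)&(S[:,2]<z1)]
    (a,b,an)=cv2.minAreaRect(S[:,:2].astype(np.float32));print(nm,len(S),np.round(a,1),np.round(b,1),round(an,2),np.median(S,0).round(1))
rect('block',(250,302,155,192),44,56);rect('cover',(228,305,222,268),96,112);rect('inc',(322,412,196,276),54,66);rect('rack',(105,200,172,222),54,66)
E
```

```text
yel [(np.int32(53), [133.8, 188.9], [580.2, 357.6, 105.0])]
grn [(np.int32(43), [148.7, 193.6], [567.3, 319.1, 105.0])]
blu [(np.int32(47), [178.4, 202.3], [543.6, 242.7, 105.0])]
red [(np.int32(44), [163.4, 197.9], [555.6, 281.4, 105.0])]
red2 []
latch [(np.int32(36), [344.2, 220.0], [494.7, -184.7, 85.0])]
holes [(np.int32(28), [288.2, 168.5], [641.7, -43.8, 50.0]), (np.int32(29), [275.4, 172.3], [631.7, -9.0, 50.0]), (np.int32(28), [262.5, 175.8], [622.5, 26.0, 50.0]), (np.int32(115), [277.7, 183.2], [601.5, -14.6, 50.0])]
handle [(np.int32(123), [265.6, 243.1], [433.3, 20.9, 130.0])]
block [139 141 142] [635.8   5.6  48.7]
cover [100 104 105] [431.3  73.1 106.4]
handle [26 25 25] [433.2  22.5 131.6]
deck [69 75 75] [ 482.9 -322.2   57.2]
well [136 136 136] [ 493.1 -272.7   48.1]
bench [122 120 116] [293.3 117.8   1.1]
rack [103 102  95] [594.9 384.3  57.6]
block 501 [630.1  -8.9] [49.4 98.1] 15.53 [629.7  -8.1  49. ]
cover 2051 [432.7  21.4] [ 80.8 177.8] 6.63 [431.1  22.1 105. ]
inc 2449 [ 466.8 -249.7] [201.6 148.5] 82.91 [ 461.2 -248.    58.4]
rack 1032 [567.8 320.5] [221.1  51. ] 72.66 [564.6 313.   59.4]
```

View pics/c1.png

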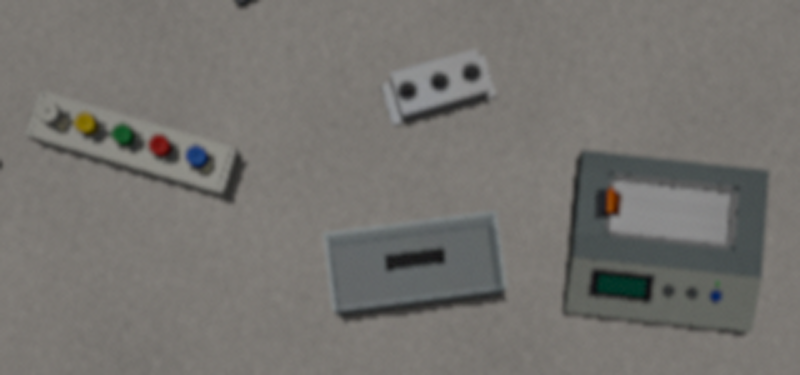

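```bash
python3 - <<'E'
from h import *
p,d=load('top0');W=cloud('top',d)
S=W[190:280,320:415]; Z=S[...,2]
D=S[(Z>57)&(Z<61)&(S[...,0]>400)]
# well floor: bright pixels
g=cv2.cvtColor(p,cv2.COLOR_RGB2GRAY)
m=np.zeros_like(g);m[208:240,345:396]=(g[208:240,345:396]>105)*255
cs=max(cv2.findContours(m,cv2.RETR_EXTERNAL,cv2.CHAIN_APPROX_NONE)[0],key=cv2.contourArea)
w=np.array([ray('top',u,v,50)[:2] for u,v in cs.reshape(-1,2)],np.float32)
print('well',[np.round(x,2) for x in cv2.minAreaRect(w)],len(cs))
M=W[m>0];print(np.nanmedian(M,0),np.nanmean(M,0))
for yaw in(-6.5,-7.1,-7.7):
    a=np.radians(yaw);ex=np.array([np.cos(a),np.sin(a)]);ey=np.array([-ex[1],ex[0]])
    q=D[:,:2];print(yaw,[np.percentile(q@e,[0.3,1,99,99.7]).round(1) for e in(ex,ey)])
    o=np.array([np.mean(np.percentile(w@e,[2,98])) for e in(ex,ey)]);print('  wellc',o, o[0]*ex+o[1]*ey,[np.ptp(w@e) for e in(ex,ey)])
E
```

```text
well [array([ 486.45, -251.88]), array([124.69,  57.45]), np.float64(82.98)] 129
[ 485.25594925 -253.65198816   49.58417546] [ 485.83712097 -254.14044003   49.59888063]
-6.5 [array([430.3, 436. , 564.8, 565.6]), array([-294.7, -293.9,  -96.1,  -95.2])]
  wellc [ 511.71460956 -196.46474239] [ 486.18479396 -253.12957701] [np.float64(57.960974191044784), np.float64(124.53685422159788)]
-7.1 [array([432.1, 437.8, 566.7, 567.4]), array([-289.6, -288.9,  -90.8,  -89.9])]
  wellc [ 513.68628224 -191.03160012] [ 486.13551605 -253.05914101] [np.float64(57.558559578592906), np.float64(124.71158754093173)]
-7.7 [array([433.9, 439.2, 568.3, 569.5]), array([-284.4, -283.6,  -85.3,  -84.8])]
  wellc [ 515.60819749 -185.55186187] [ 486.09767518 -252.96315334] [np.float64(58.40427556933929), np.float64(124.89293600182756)]
```

{"name": "drive_tool", "arguments": {"commands": [{"fingers": 0.087, "dp": [0.025, -0.04, 0.01], "twist": -5}, {"fingers": 0.087, "dp": [0.025, -0.04, 0], "twist": -5}, {"fingers": 0.087, "dp": [0.025, -0.04, 0], "twist": -5}, {"fingers": 0.087, "dp": [0.025, -0.04, 0], "twist": -5}, {"fingers": 0.087, "dp": [0.025, -0.04, 0], "twist": -5}, {"fingers": 0.087, "dp": [0.025, -0.04, 0], "twist": -5}, {"fingers": 0.087, "dp": [0.025, -0.04, 0], "twist": -5}, {"fingers": 0.087, "dp": [0.025, -0.04, 0], "twist": -5}, {"fingers": 0.087, "dp": [0.025, -0.04, 0], "twist": -5}, {"fingers": 0.087, "dp": [0.025, -0.04, 0], "twist": -3.2}]}}

```text
time_s: 0.93
tcp_pos: [509.3, 227.9, 194.5]
tool_rot: [0.607, 0.795, -0.0, -0.0]
ft_force: [1.1, -0.0, -0.1]
finger_gap: 1.001
grasp_force: 0.0
```

{"name": "drive_tool", "arguments": {"commands": [{"fingers": 0.087, "dp": [0.023, -0.038, 0]}, {"fingers": 0.087, "dp": [0.023, -0.038, 0]}, {"fingers": 0.087, "dp": [0.023, -0.038, 0]}, {"fingers": 0.087, "dp": [0.023, -0.038, 0]}, {"fingers": 0.087, "dp": [0, -0.038, -0.03]}, {"fingers": 0.087, "dp": [0, 0, -0.03]}, {"fingers": 0.087, "dp": [0, 0, -0.03]}, {"fingers": 0.087, "dp": [0, 0, 0]}, {"fingers": 0.087, "dp": [0, 0, 0]}, {"fingers": 0.087, "dp": [0, 0, 0]}]}}

```text
invalid input at $.commands[0]: expected keys fingers, dp, twist
```

{"name": "drive_tool", "arguments": {"commands": [{"fingers": 0.087, "dp": [0.023, -0.038, 0], "twist": 0}, {"fingers": 0.087, "dp": [0.023, -0.038, 0], "twist": 0}, {"fingers": 0.087, "dp": [0.023, -0.038, 0], "twist": 0}, {"fingers": 0.087, "dp": [0.023, -0.038, 0], "twist": 0}, {"fingers": 0.087, "dp": [0, -0.038, -0.03], "twist": 0}, {"fingers": 0.087, "dp": [0, 0, -0.03], "twist": 0}, {"fingers": 0.087, "dp": [0, 0, -0.03], "twist": 0}, {"fingers": 0.087, "dp": [0, 0, 0], "twist": 0}, {"fingers": 0.087, "dp": [0, 0, 0], "twist": 0}, {"fingers": 0.087, "dp": [0, 0, 0], "twist": 0}]}}

```text
time_s: 1.77
tcp_pos: [595.9, 55.3, 110.3]
tool_rot: [0.605, 0.796, 0.001, 0.001]
ft_force: [0.8, -0.1, -0.3]
finger_gap: 0.995
grasp_force: 0.0
```

{"name": "drive_tool", "arguments": {"commands": [{"fingers": 0.087, "dp": [0.012, -0.021, 0], "twist": 0}, {"fingers": 0.087, "dp": [0.012, -0.021, 0], "twist": 0}, {"fingers": 0.087, "dp": [0.011, -0.022, 0], "twist": 0}, {"fingers": 0.087, "dp": [0, 0, -0.015], "twist": 0}, {"fingers": 0.087, "dp": [0, 0, -0.015], "twist": 0}, {"fingers": 0.087, "dp": [0, 0, -0.015], "twist": 0}, {"fingers": 0.087, "dp": [0, 0, 0], "twist": 0}, {"fingers": 0.087, "dp": [0, 0, 0], "twist": 0}, {"fingers": 0.087, "dp": [0, 0, 0], "twist": 0}]}}

```text
time_s: 2.52
tcp_pos: [631.7, -8.8, 66.2]
tool_rot: [0.605, 0.796, 0.001, 0.001]
ft_force: [-0.2, 0.3, -0.3]
finger_gap: 0.999
grasp_force: 0.0
```

{"name": "drive_tool", "arguments": {"commands": [{"fingers": 0.087, "dp": [0, 0, -0.015], "twist": 0}, {"fingers": 0.087, "dp": [0, 0, -0.015], "twist": 0}, {"fingers": 0.087, "dp": [0, 0, -0.014], "twist": 0}, {"fingers": 0.087, "dp": [0, 0, 0], "twist": 0}, {"fingers": 0.04, "dp": [0, 0, 0], "twist": 0}, {"fingers": 0.04, "dp": [0, 0, 0], "twist": 0}, {"fingers": 0.04, "dp": [0, 0, 0], "twist": 0}, {"fingers": 0.04, "dp": [0, 0, 0], "twist": 0}, {"fingers": 0.04, "dp": [0, 0, 0], "twist": 0}, {"fingers": 0.04, "dp": [0, 0, 0], "twist": 0}]}}

```text
time_s: 3.35
tcp_pos: [630.4, -9.4, 20.4]
tool_rot: [0.606, 0.796, 0.0, 0.0]
ft_force: [-0.9, 0.3, -0.6]
finger_gap: 0.633
grasp_force: 0.0
```

{"name": "drive_tool", "arguments": {"commands": [{"fingers": 0.03, "dp": [0, 0, 0], "twist": 0}, {"fingers": 0.03, "dp": [0, 0, 0], "twist": 0}, {"fingers": 0.03, "dp": [0, 0, 0], "twist": 0}, {"fingers": 0.03, "dp": [0, 0, 0], "twist": 0}, {"fingers": 0.03, "dp": [0, 0, 0.01], "twist": 0}, {"fingers": 0.03, "dp": [0, 0, 0.02], "twist": 0}, {"fingers": 0.03, "dp": [0, 0, 0.02], "twist": 0}, {"fingers": 0.03, "dp": [0, 0, 0.02], "twist": 0}, {"fingers": 0.03, "dp": [0, 0, 0], "twist": 0}, {"fingers": 0.03, "dp": [0, 0, 0], "twist": 0}]}}

```text
time_s: 4.18
tcp_pos: [631.4, -9.4, 91.9]
tool_rot: [0.606, 0.796, 0.001, 0.001]
ft_force: [1.2, -0.1, -1.3]
finger_gap: 0.344
grasp_force: 0.0
```

```bash
python3 - <<'E'
from h import *
p,d=snap('scene','s1');q,_=snap('top','t1')
a=cv2.resize(p[130:330,150:400],(500,400));b=cv2.resize(q[130:230,220:360],(560,400))[:, :300]
cv2.imwrite('pics/v1.png',cv2.cvtColor(np.hstack([a,b]),cv2.COLOR_RGB2BGR));s=get_state();print(s['finger_gap'],s['grasp_force'],s['ft_force'])
E
```

```text
0.34442085901360514 0.0 [-0.30743282 -0.70448589 -0.23943122]
```

View pics/v1.png

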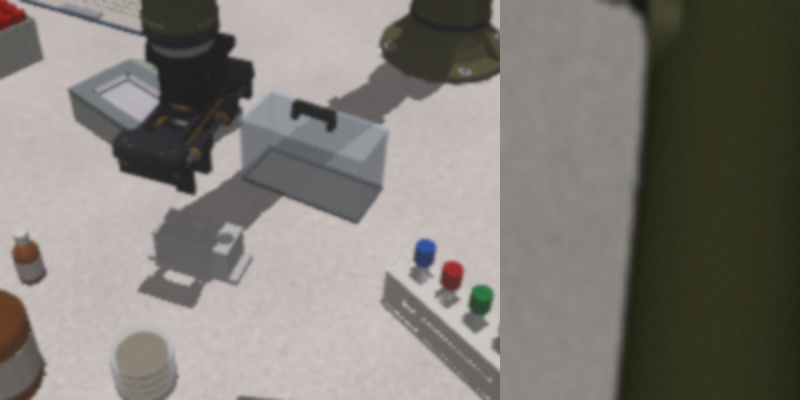

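The block is still on the bench at about (200,245) in the crop, with the open gripper above it. I lifted before the fingers had closed, so I'll repeat the grasp and wait longer.

{"name": "drive_tool", "arguments": {"commands": [{"fingers": 0.07, "dp": [0, 0, 0], "twist": 0}, {"fingers": 0.07, "dp": [0, 0, 0], "twist": 0}, {"fingers": 0.07, "dp": [0, 0, 0], "twist": 0}, {"fingers": 0.07, "dp": [0, 0, 0], "twist": 0}, {"fingers": 0.07, "dp": [0, 0, 0], "twist": 0}, {"fingers": 0.07, "dp": [0, 0, 0], "twist": 0}, {"fingers": 0.07, "dp": [0, 0, 0], "twist": 0}, {"fingers": 0.07, "dp": [0, 0, 0], "twist": 0}, {"fingers": 0.07, "dp": [0, 0, -0.01], "twist": 0}, {"fingers": 0.07, "dp": [0, 0, -0.01], "twist": 0}]}}

```text
time_s: 5.12
tcp_pos: [630.7, -9.3, 69.7]
tool_rot: [0.606, 0.796, 0.001, 0.001]
ft_force: [0.1, 0.4, -0.8]
finger_gap: 0.803
grasp_force: 0.0
```

```bash
python3 - <<'E'
from h import *
s=get_state();print(s['finger_gap'],s['tcp_pos'])
p,d=load('s1');W=cloud('scene',d)
S=W.reshape(-1,3);k=(abs(S[:,0]-630)<90)&(abs(S[:,1]+9)<90)
T=S[k&(S[:,2]>45)&(S[:,2]<54)]
a,b,an=cv2.minAreaRect(T[:,:2].astype(np.float32));print(len(T),a,b,an)
E
```

```text
0.8034343346624354 [630.65612113  -9.33114108  69.73393959]
563 (630.8878784179688, -9.300357818603516) (50.73823165893555, 99.79694366455078) 15.748488426208496
```

Two cameras agree on the block at (631,-9), yaw 15.6°.

{"name": "drive_tool", "arguments": {"commands": [{"fingers": 0.07, "dp": [0, 0, -0.016], "twist": 0}, {"fingers": 0.07, "dp": [0, 0, -0.016], "twist": 0}, {"fingers": 0.07, "dp": [0, 0, -0.015], "twist": 0}, {"fingers": 0.03, "dp": [0, 0, 0], "twist": 0}, {"fingers": 0.03, "dp": [0, 0, 0], "twist": 0}, {"fingers": 0.03, "dp": [0, 0, 0], "twist": 0}, {"fingers": 0.03, "dp": [0, 0, 0], "twist": 0}, {"fingers": 0.03, "dp": [0, 0, 0], "twist": 0}, {"fingers": 0.03, "dp": [0, 0, 0], "twist": 0}, {"fingers": 0.03, "dp": [0, 0, 0], "twist": 0}]}}

```text
time_s: 5.95
tcp_pos: [630.6, -9.3, 23.5]
tool_rot: [0.606, 0.796, 0.0, 0.0]
ft_force: [0.8, 1.3, 1.3]
finger_gap: 0.383
grasp_force: 0.0
```

{"name": "drive_tool", "arguments": {"commands": [{"fingers": 0.03, "dp": [0, 0, 0], "twist": 0}, {"fingers": 0.03, "dp": [0, 0, 0], "twist": 0}, {"fingers": 0.03, "dp": [0, 0, 0], "twist": 0}]}}

```text
time_s: 6.2
tcp_pos: [630.2, -9.3, 23.0]
tool_rot: [0.606, 0.796, 0.0, 0.0]
ft_force: [0.1, -0.7, 0.2]
finger_gap: 0.351
grasp_force: 0.0
```

```bash
python3 - <<'E'
from h import *
p,d=snap('scene','s2')
cv2.imwrite('pics/v2.png',cv2.cvtColor(cv2.resize(p[150:300,170:320],(600,600),interpolation=cv2.INTER_CUBIC),cv2.COLOR_RGB2BGR));s=get_state();print(s)
E
```

```text
{'time_s': 6.25, 'joints': array([-0.35796613,  0.42245415,  0.41209221,  1.69619054, -0.18909127,
        1.0622466 ,  0.38410982]), 'qvel': array([ 0.0014267 ,  0.00042838, -0.00038656,  0.00020349, -0.00083612,
        0.00032817,  0.00116116]), 'tau': array([ 1.14060103e-04, -4.76748347e+01,  5.56156889e+00, -2.73757178e+01,
       -3.87087883e-02,  6.32409216e-02, -3.71711894e-05]), 'tcp_pos': array([630.15051891,  -9.36057843,  22.95271219]), 'tool_rot': array([6.05581532e-01, 7.95783264e-01, 2.22149916e-05, 6.20771812e-05]), 'ft_force': array([ 0.13220961, -1.65531178, -0.00896207]), 'torque': array([-0.06585568, -0.00161875, -0.02344306]), 'grasp_force': 0.0, 'finger_gap': 0.34199113016744687}
```

View pics/v2.png

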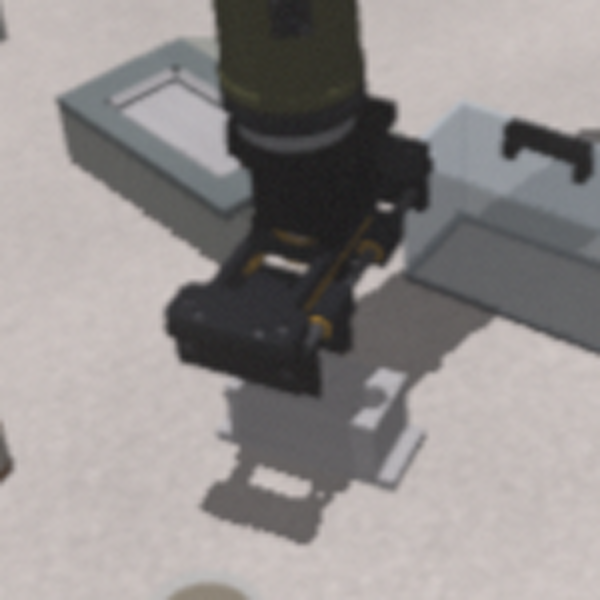

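The block is still untouched at about (320,430), and the black gripper appears to stop above it. I'll check its real height by depth.

```bash
python3 - <<'E'
from h import *
p,d=load('s2');W=cloud('scene',d)
g=p.max(2)
S=W[150:300,170:320];G=g[150:300,170:320]
k=(G<45)&(S[...,2]>0)
Q=S[k];
a=np.radians(15.5);ex=np.array([np.cos(a),np.sin(a)]);ey=np.array([-ex[1],ex[0]])
L=np.c_[(Q[:,:2]-[630.2,-9.4])@ex,(Q[:,:2]-[630.2,-9.4])@ey,Q[:,2]]
for z in range(10,180,10):
    m=(L[:,2]>=z)&(L[:,2]<z+10)
    if m.sum()>3: print(z,m.sum(),L[m].min(0).round(),L[m].max(0).round())
for u,v in((175,340),(240,340),(310,385),(330,440)):
    print(S[v//4,u//4].round(),G[v//4,u//4])
E
```

```text
60 19 [-19.  -4.  61.] [23. 12. 70.]
70 13 [-20.   7.  72.] [24. 12. 79.]
80 4 [23.  9. 83.] [25. 12. 88.]
90 6 [18. 11. 92.] [26. 14. 99.]
110 17 [-184.    7.  110.] [-20. 111. 120.]
120 55 [-181.    7.  120.] [ 83. 110. 130.]
130 118 [-182.  -28.  130.] [ 88. 107. 140.]
140 117 [-83. -24. 140.] [ 88.  41. 149.]
150 160 [-81. -29. 150.] [ 93.  40. 160.]
160 180 [-83. -25. 160.] [ 95.  40. 170.]
170 234 [-89. -22. 170.] [ 95.  40. 180.]
[ 626. -143.    4.] 149
[717.  26. 167.] 41
[648.   2.  66.] 38
[648.  15.  27.] 97
```

```bash
python3 - <<'E'
from h import *
a=np.radians(15.5);ex=np.array([np.cos(a),np.sin(a)]);ey=np.array([-ex[1],ex[0]])
for f,c in(('s1',(631.4,-9.4)),('s2',(630.2,-9.4))):
    p,d=load(f);W=cloud('scene',d);k=(p.max(2)<50)&(W[...,2]>30)
    Q=W[k];L=np.c_[(Q[:,:2]-c)@ex,(Q[:,:2]-c)@ey,Q[:,2]]
    m=(abs(L[:,0])<60)&(abs(L[:,1])<40);L=L[m];L=L[np.argsort(L[:,2])];print(f,len(L),L[:25:2].round().tolist())
    # front gripper-body lower rim
    b=L[(L[:,1]>33)];print(b[:5].round())
p,d=load('top0');W=cloud('top',d);print(np.load('pics/top0.npz')['d'].shape)
p,d=load('scene0')
E
```

```text
s1 4485 [[-16.0, 4.0, 132.0], [-17.0, -3.0, 133.0], [22.0, 3.0, 133.0], [-15.0, 7.0, 134.0], [-16.0, -0.0, 134.0], [-16.0, 2.0, 135.0], [21.0, 10.0, 135.0], [-18.0, 9.0, 135.0], [-17.0, -3.0, 136.0], [-18.0, 11.0, 136.0], [22.0, 6.0, 136.0], [-17.0, 2.0, 137.0], [-17.0, 5.0, 138.0]]
[[ 45.  34. 203.]
 [ 45.  39. 205.]
 [ 38.  40. 205.]
 [-22.  35. 205.]
 [ 47.  38. 206.]]
s2 2621 [[-17.0, 4.0, 61.0], [-15.0, 2.0, 62.0], [-17.0, 6.0, 62.0], [-16.0, 10.0, 64.0], [-17.0, -4.0, 65.0], [-16.0, 2.0, 65.0], [-18.0, 9.0, 66.0], [23.0, 10.0, 66.0], [21.0, 9.0, 68.0], [-17.0, 7.0, 69.0], [-19.0, 11.0, 69.0], [-19.0, 11.0, 72.0], [-15.0, 11.0, 72.0]]
[[ 32.  39. 135.]
 [ 47.  37. 135.]
 [ 43.  39. 135.]
 [ 48.  39. 136.]
 [ 38.  40. 137.]]
(420, 560)
```

The depth shows the fingertips about 38 mm above the reported TCP: 61 against 23 now, and 131 against 92 earlier. The earlier grasp therefore closed above the block. From here I'll use real z = reported z + 38.

{"name": "drive_tool", "arguments": {"commands": [{"fingers": 0.075, "dp": [0, 0, 0], "twist": 0}, {"fingers": 0.075, "dp": [0, 0, 0], "twist": 0}, {"fingers": 0.075, "dp": [0, 0, 0], "twist": 0}, {"fingers": 0.075, "dp": [0, 0, 0], "twist": 0}, {"fingers": 0.075, "dp": [0, 0, 0], "twist": 0}, {"fingers": 0.075, "dp": [0, 0, 0], "twist": 0}, {"fingers": 0.075, "dp": [0, 0, 0], "twist": 0}, {"fingers": 0.075, "dp": [0, 0, 0], "twist": 0}, {"fingers": 0.075, "dp": [0, 0, 0], "twist": 0}, {"fingers": 0.075, "dp": [0, 0, 0], "twist": 0}]}}

```text
time_s: 7.08
tcp_pos: [630.1, -9.4, 22.9]
tool_rot: [0.606, 0.796, 0.0, 0.0]
ft_force: [0.4, -0.0, -0.7]
finger_gap: 0.855
grasp_force: 0.0
```

{"name": "drive_tool", "arguments": {"commands": [{"fingers": 0.075, "dp": [0, 0, -0.007], "twist": 0}, {"fingers": 0.075, "dp": [0, 0, -0.007], "twist": 0}, {"fingers": 0.075, "dp": [0, 0, -0.007], "twist": 0}, {"fingers": 0.075, "dp": [0, 0, -0.006], "twist": 0}, {"fingers": 0.075, "dp": [0, 0, -0.006], "twist": 0}, {"fingers": 0.075, "dp": [0, 0, -0.003], "twist": 0}, {"fingers": 0.075, "dp": [0, 0, 0], "twist": 0}, {"fingers": 0.075, "dp": [0, 0, 0], "twist": 0}]}}

```text
time_s: 7.75
tcp_pos: [630.1, -9.4, -13.3]
tool_rot: [0.606, 0.796, -0.0, -0.0]
ft_force: [0.4, 0.0, 0.4]
finger_gap: 0.863
grasp_force: 0.0
```

Reported z of -13 without contact confirms the offset. Closing now.

{"name": "drive_tool", "arguments": {"commands": [{"fingers": 0.03, "dp": [0, 0, 0], "twist": 0}, {"fingers": 0.03, "dp": [0, 0, 0], "twist": 0}, {"fingers": 0.03, "dp": [0, 0, 0], "twist": 0}, {"fingers": 0.03, "dp": [0, 0, 0], "twist": 0}, {"fingers": 0.03, "dp": [0, 0, 0], "twist": 0}, {"fingers": 0.03, "dp": [0, 0, 0], "twist": 0}, {"fingers": 0.03, "dp": [0, 0, 0], "twist": 0}, {"fingers": 0.03, "dp": [0, 0, 0], "twist": 0}, {"fingers": 0.03, "dp": [0, 0, 0], "twist": 0}, {"fingers": 0.03, "dp": [0, 0, 0], "twist": 0}]}}

```text
time_s: 8.58
tcp_pos: [630.9, -9.2, -12.7]
tool_rot: [0.606, 0.796, 0.001, 0.001]
ft_force: [2.8, 1.2, 0.9]
finger_gap: 0.553
grasp_force: 30.0
```

```bash
python3 - <<'E'
from h import *
s=get_state();print(s['finger_gap'],s['grasp_force'],s['ft_force'],s['tcp_pos'])
E
```

```text
0.5534132028676058 29.99896568711847 [2.81565547 1.15533287 0.85988935] [630.92748173  -9.17551668 -12.72774614]
```

{"name": "drive_tool", "arguments": {"commands": [{"fingers": 0.03, "dp": [0, 0, 0.01], "twist": 0}, {"fingers": 0.03, "dp": [0, 0, 0.02], "twist": 0}, {"fingers": 0.03, "dp": [0, 0, 0.02], "twist": 0}, {"fingers": 0.03, "dp": [0, 0, 0.02], "twist": 0}, {"fingers": 0.03, "dp": [0, 0, 0.02], "twist": 0}, {"fingers": 0.03, "dp": [0, 0, 0.02], "twist": 0}, {"fingers": 0.03, "dp": [-0.008, -0.014, 0], "twist": -2}, {"fingers": 0.03, "dp": [-0.012, -0.02, 0], "twist": -2}, {"fingers": 0.03, "dp": [-0.012, -0.02, 0], "twist": -2}, {"fingers": 0.03, "dp": [-0.012, -0.02, 0], "twist": -2}]}}

```text
time_s: 9.42
tcp_pos: [583.1, -84.6, 95.4]
tool_rot: [0.661, 0.751, -0.002, -0.002]
ft_force: [-0.2, -0.2, -6.4]
finger_gap: 0.547
grasp_force: 30.0
```

{"name": "drive_tool", "arguments": {"commands": [{"fingers": 0.03, "dp": [-0.012, -0.02, 0], "twist": -2}, {"fingers": 0.03, "dp": [-0.012, -0.02, 0], "twist": -2}, {"fingers": 0.03, "dp": [-0.012, -0.02, 0], "twist": -2}, {"fingers": 0.03, "dp": [-0.012, -0.02, 0], "twist": -2}, {"fingers": 0.03, "dp": [-0.012, -0.02, 0], "twist": -2}, {"fingers": 0.03, "dp": [-0.012, -0.02, 0], "twist": -2}, {"fingers": 0.03, "dp": [-0.012, -0.02, 0], "twist": -2}, {"fingers": 0.03, "dp": [-0.012, -0.02, 0], "twist": 0}, {"fingers": 0.03, "dp": [0, 0, 0], "twist": 0}, {"fingers": 0.03, "dp": [0, 0, 0], "twist": 0}]}}

```text
time_s: 10.25
tcp_pos: [488.5, -246.3, 97.1]
tool_rot: [0.748, 0.663, -0.0, 0.0]
ft_force: [1.3, 0.7, -5.7]
finger_gap: 0.549
grasp_force: 30.0
```

{"name": "drive_tool", "arguments": {"commands": [{"fingers": 0.03, "dp": [-0.0027, -0.006, 0], "twist": 0}, {"fingers": 0.03, "dp": [0, 0, 0], "twist": 0}, {"fingers": 0.03, "dp": [0, 0, -0.01], "twist": 0}, {"fingers": 0.03, "dp": [0, 0, -0.01], "twist": 0}, {"fingers": 0.03, "dp": [0, 0, -0.01], "twist": 0}, {"fingers": 0.03, "dp": [0, 0, -0.008], "twist": 0}, {"fingers": 0.03, "dp": [0, 0, 0], "twist": 0}, {"fingers": 0.03, "dp": [0, 0, 0], "twist": 0}, {"fingers": 0.03, "dp": [0, 0, 0], "twist": 0}]}}

```text
time_s: 11.0
tcp_pos: [487.2, -249.7, 58.8]
tool_rot: [0.746, 0.666, -0.0, -0.0]
ft_force: [-0.6, -1.1, -6.5]
finger_gap: 0.551
grasp_force: 30.0
```

```bash
python3 - <<'E'
from h import *
p,d=snap('scene','s3');W=cloud('scene',d);t,dt=snap('top','t3')
S=W.reshape(-1,3);c=np.array([485.4,-252.2])
a=np.radians(-7.0);ex=np.array([np.cos(a),np.sin(a)]);ey=np.array([-ex[1],ex[0]])
L=np.c_[(S[:,:2]-c)@ex,(S[:,:2]-c)@ey,S[:,2]]
g=p.max(2).reshape(-1)
for z in(114,118,122):
  T=L[(abs(L[:,0])<40)&(abs(L[:,1])<70)&(abs(L[:,2]-z)<3)&(g>80)];
  if len(T)>10: print(z,len(T),T.min(0).round(1),T.max(0).round(1))
# deck in scene view
D=L[(abs(L[:,2]-59.5)<2)&(abs(L[:,0])<90)&(abs(L[:,1])<110)];print('deck',np.percentile(D,[0.5,99.5],axis=0).round(1))
cv2.imwrite('pics/v3.png',cv2.cvtColor(np.hstack([cv2.resize(p[130:250,160:300],(466,400)),cv2.resize(t[180:280,320:400],(320,400))]),cv2.COLOR_RGB2BGR))
E
```

```text
114 66 [-23.1 -45.1 111.3] [ 25.5  53.1 117. ]
118 93 [-34.2 -45.1 115. ] [ 24.4  53.3 121. ]
122 204 [-34.4 -39.5 119.3] [ 25.5  53.1 124.9]
deck [[ -70.7 -100.5   57.6]
 [  55.4  101.4   61.5]]
```

View pics/v3.png

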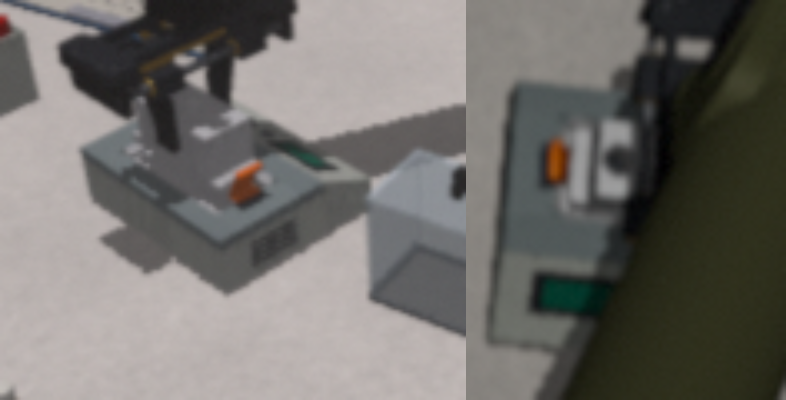

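The block hangs over the well between the fingers, with its foot end against the latch slope at (245,180) in the left half. It's about 3.5 mm too far toward the latch, so I'll correct that and press.

{"name": "drive_tool", "arguments": {"commands": [{"fingers": 0.03, "dp": [-0.0014, -0.0034, 0], "twist": -0.5}, {"fingers": 0.03, "dp": [0, 0, 0], "twist": 0}, {"fingers": 0.03, "dp": [0, 0, -0.003], "twist": 0}, {"fingers": 0.03, "dp": [0, 0, -0.003], "twist": 0}, {"fingers": 0.03, "dp": [0, 0, 0], "twist": 0}, {"fingers": 0.03, "dp": [0, 0, 0], "twist": 0}]}}

```text
time_s: 11.6
tcp_pos: [486.2, -252.9, 52.8]
tool_rot: [0.749, 0.662, -0.0, 0.0]
ft_force: [-0.2, -0.9, -6.5]
finger_gap: 0.546
grasp_force: 30.0
```

{"name": "drive_tool", "arguments": {"commands": [{"fingers": 0.03, "dp": [0, 0, -0.003], "twist": 0}, {"fingers": 0.03, "dp": [0, 0, -0.003], "twist": 0}, {"fingers": 0.03, "dp": [0, 0, 0], "twist": 0}, {"fingers": 0.03, "dp": [0, 0, 0], "twist": 0}]}}

```text
time_s: 11.93
tcp_pos: [486.4, -253.3, 47.2]
tool_rot: [0.749, 0.662, 0.0, 0.001]
ft_force: [0.8, -2.0, -1.7]
finger_gap: 0.55
grasp_force: 30.0
```

{"name": "drive_tool", "arguments": {"commands": [{"fingers": 0.03, "dp": [0, 0, -0.003], "twist": 0}, {"fingers": 0.03, "dp": [0, 0, -0.003], "twist": 0}, {"fingers": 0.03, "dp": [0, 0, 0], "twist": 0}, {"fingers": 0.03, "dp": [0, 0, 0], "twist": 0}]}}

```text
time_s: 12.27
tcp_pos: [486.9, -252.4, 41.1]
tool_rot: [0.749, 0.663, 0.0, 0.001]
ft_force: [1.5, -0.7, -0.2]
finger_gap: 0.548
grasp_force: 30.0
```

{"name": "drive_tool", "arguments": {"commands": [{"fingers": 0.03, "dp": [0, 0, -0.003], "twist": 0}, {"fingers": 0.03, "dp": [0, 0, -0.002], "twist": 0}, {"fingers": 0.03, "dp": [0, 0, 0], "twist": 0}, {"fingers": 0.03, "dp": [0, 0, 0], "twist": 0}]}}

```text
time_s: 12.6
tcp_pos: [487.0, -251.4, 36.9]
tool_rot: [0.749, 0.663, 0.001, -0.0]
ft_force: [-0.8, 3.3, 7.8]
finger_gap: 0.549
grasp_force: 30.0
```

{"name": "drive_tool", "arguments": {"commands": [{"fingers": 0.03, "dp": [0, 0, -0.002], "twist": 0}, {"fingers": 0.03, "dp": [0, 0, 0], "twist": 0}, {"fingers": 0.03, "dp": [0, 0, 0], "twist": 0}]}}

```text
time_s: 12.85
tcp_pos: [487.0, -251.3, 36.9]
tool_rot: [0.749, 0.663, 0.002, -0.001]
ft_force: [-5.4, 6.4, 23.6]
finger_gap: 0.55
grasp_force: 30.0
```

{"name": "drive_tool", "arguments": {"commands": [{"fingers": 0.075, "dp": [0, 0, 0.002], "twist": 0}, {"fingers": 0.075, "dp": [0, 0, 0], "twist": 0}, {"fingers": 0.075, "dp": [0, 0, 0], "twist": 0}, {"fingers": 0.075, "dp": [0, 0, 0], "twist": 0}, {"fingers": 0.075, "dp": [0, 0, 0], "twist": 0}, {"fingers": 0.075, "dp": [0, 0, 0.01], "twist": 0}, {"fingers": 0.075, "dp": [0, 0, 0.02], "twist": 0}, {"fingers": 0.075, "dp": [0, 0, 0.02], "twist": 0}, {"fingers": 0.06, "dp": [0, 0, 0.02], "twist": 0}, {"fingers": 0.06, "dp": [0, 0, 0.02], "twist": 0}]}}

```text
time_s: 13.68
tcp_pos: [485.8, -252.9, 127.3]
tool_rot: [0.749, 0.662, -0.0, 0.0]
ft_force: [0.9, -0.1, -0.0]
finger_gap: 0.779
grasp_force: 0.0
```

{"name": "drive_tool", "arguments": {"commands": [{"fingers": 0.05, "dp": [0.01, 0.02, 0.01], "twist": -1}, {"fingers": 0.05, "dp": [0.01, 0.03, 0.01], "twist": -1}, {"fingers": 0.05, "dp": [0.01, 0.03, 0], "twist": -1}, {"fingers": 0.05, "dp": [0.01, 0.03, 0], "twist": -1}, {"fingers": 0.05, "dp": [0.01, 0.03, 0], "twist": -1}, {"fingers": 0.05, "dp": [0.01, 0.03, 0], "twist": -1}, {"fingers": 0.05, "dp": [0.01, 0.03, 0], "twist": -1}, {"fingers": 0.05, "dp": [0.01, 0.03, 0], "twist": -1}, {"fingers": 0.05, "dp": [0.01, 0.03, 0], "twist": -1}, {"fingers": 0.05, "dp": [0.01, 0.03, 0], "twist": -1}]}}

```text
time_s: 14.52
tcp_pos: [586.4, 38.6, 146.6]
tool_rot: [0.804, 0.594, 0.0, 0.0]
ft_force: [0.5, -0.6, 0.6]
finger_gap: 0.574
grasp_force: 0.0
```

```bash
cat > m.py <<'E'
from h import *
import sys
f=sys.argv[1]
p,d=snap('scene','s'+f);W=cloud('scene',d);t,dt=snap('top','t'+f);V=cloud('top',dt)
c=np.array([485.4,-252.2]);a=np.radians(-7.0);ex=np.array([np.cos(a),np.sin(a)]);ey=np.array([-ex[1],ex[0]])
for n,Q in(('scene',W),('top',V)):
    S=Q.reshape(-1,3);L=np.c_[(S[:,:2]-c)@ex,(S[:,:2]-c)@ey,S[:,2]]
    T=L[(abs(L[:,0])<40)&(abs(L[:,1])<62)&(L[:,2]>90)&(L[:,2]<112)]
    T=T[abs(T[:,1])<53]
    print(n,len(T),np.percentile(T,[1,50,99],axis=0).round(1).tolist())
    A=np.c_[T[:,:2],np.ones(len(T))];m=abs(T[:,2]-np.median(T[:,2]))<3;print('  plane',np.linalg.lstsq(A[m],T[m,2],rcond=None)[0].round(4),[np.round(x,1) for x in cv2.minAreaRect(T[m,:2].astype(np.float32))])
E
python3 m.py 4; python3 - <<'E'
from h import *
p,_=load('s4');t,_=load('t4')
cv2.imwrite('pics/v4.png',cv2.cvtColor(np.hstack([cv2.resize(p[140:230,170:290],(500,375),interpolation=cv2.INTER_CUBIC),cv2.resize(t[195:270,325:410],(425,375),interpolation=cv2.INTER_CUBIC)])[:, :800] if 0 else cv2.resize(np.hstack([cv2.resize(p[140:230,170:290],(500,375)),cv2.resize(t[195:270,325:410],(425,375))]),(800,324)),cv2.COLOR_RGB2BGR))
E
```

```text
scene 361 [[-23.4, -48.0, 90.2], [6.6, -2.6, 99.9], [24.6, 51.1, 103.0]]
  plane [-3.400000e-03 -5.000000e-03  1.003291e+02] [array([-0.4,  0.7]), array([ 51. , 101.4]), np.float64(0.6)]
top 617 [[-24.9, -47.1, 90.6], [-1.1, 1.4, 98.6], [23.2, 49.9, 105.7]]
  plane [-1.20000e-03  4.00000e-04  9.86231e+01] [array([-0.7,  0.9]), array([99.7, 48.8]), np.float64(89.7)]
```

View pics/v4.png

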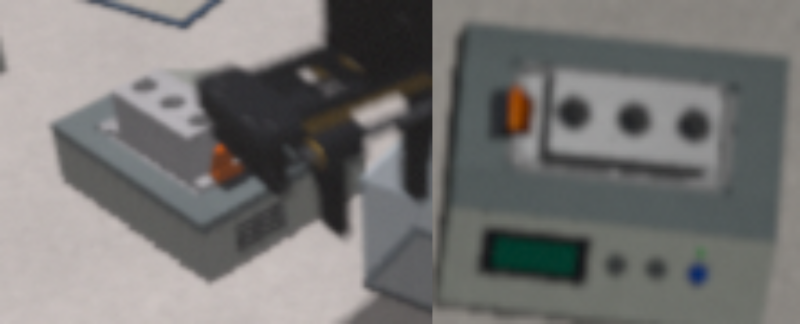

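The block is home: its top plane is flat at about 100 mm and it's centred within 1 mm. In the top view the latch nose overlaps the foot at about (515,110). Next I'll measure the caps, the holes and the latch.

```bash
python3 - <<'E'
from h import *
p,d=load('top0');W=cloud('top',d)
h=cv2.cvtColor(p,cv2.COLOR_RGB2HSV)
for nm,lo,hi in(('yel',(20,120,60),(35,255,255)),('grn',(50,100,40),(85,255,255)),('red',(0,130,60),(8,255,255)),('blu',(95,110,60),(125,255,255))):
    m=cv2.inRange(h,lo,hi)>0;k=np.zeros_like(m);k[175:220,110:200]=m[175:220,110:200]
    Q=W[k];T=Q[Q[:,2]>103];print(nm,len(T),T.mean(0).round(1),((T.min(0)+T.max(0))/2).round(1),np.ptp(T,0).round(1))
p,d=load('t4');W=cloud('top',d);h=cv2.cvtColor(p,cv2.COLOR_RGB2HSV)
def cc(m,box,z):
    k=np.zeros_like(m);u0,u1,v0,v1=box;k[v0:v1,u0:u1]=m[v0:v1,u0:u1];N,l,s,ce=cv2.connectedComponentsWithStats(k)
    for i in range(1,N):
        if s[i,4]>8: print(s[i,4],ce[i].round(1),ray('top',*ce[i],z).round(1))
cc(cv2.inRange(h,(3,130,80),(18,255,255)),(330,360,200,235),85)
cc(cv2.inRange(h,(0,0,0),(180,255,75)),(345,390,205,232),100)
E
```

```text
yel 47 [579.6 356.8 107.6] [579.7 356.5 107.6] [21.  18.5  9.2]
grn 40 [567.  318.3 107.9] [566.5 318.8 107.7] [17.8 18.4  8.6]
red 42 [555.1 280.9 107.5] [554.9 280.8 110.2] [16.9 18.6 12.6]
blu 41 [543.4 242.8 107.7] [542.2 242.2 108. ] [18.7 18.5  8.8]
45 [344.1 220. ] [ 494.7 -184.4   85. ]
30 [357.2 220.6] [ 490.7 -215.6  100. ]
30 [371.1 222.2] [ 485.8 -251.5  100. ]
30 [385.  223.6] [ 481.8 -287.   100. ]
10 [352.2 230.6] [ 464.9 -201.8  100. ]
```

{"name": "drive_tool", "arguments": {"commands": [{"fingers": 0.05, "dp": [-0.0031, 0.0243, 0], "twist": 0}, {"fingers": 0.05, "dp": [-0.0031, 0.0243, 0], "twist": 0}, {"fingers": 0.05, "dp": [-0.0031, 0.0243, 0], "twist": 0}, {"fingers": 0.05, "dp": [-0.0031, 0.0243, 0], "twist": 0}, {"fingers": 0.05, "dp": [-0.0031, 0.0243, 0], "twist": 0}, {"fingers": 0.05, "dp": [-0.0031, 0.0243, 0], "twist": 0}, {"fingers": 0.05, "dp": [-0.0031, 0.0243, 0], "twist": 0}, {"fingers": 0.05, "dp": [-0.0031, 0.0243, 0], "twist": 0}, {"fingers": 0.05, "dp": [-0.0031, 0.0243, 0], "twist": 0}, {"fingers": 0.05, "dp": [-0.0031, 0.0243, 0], "twist": 0}]}}

```text
time_s: 15.45
tcp_pos: [555.1, 280.4, 146.4]
tool_rot: [0.804, 0.594, 0.0, 0.0]
ft_force: [1.4, 0.2, 0.1]
finger_gap: 0.574
grasp_force: 0.0
```

{"name": "drive_tool", "arguments": {"commands": [{"fingers": 0.05, "dp": [0, 0, -0.015], "twist": 0}, {"fingers": 0.05, "dp": [0, 0, -0.015], "twist": 0}, {"fingers": 0.05, "dp": [0, 0, 0], "twist": 0}, {"fingers": 0.05, "dp": [0, 0, 0], "twist": 0}]}}

```text
time_s: 15.78
tcp_pos: [554.7, 279.1, 115.5]
tool_rot: [0.804, 0.594, -0.001, 0.0]
ft_force: [0.5, 0.5, -0.2]
finger_gap: 0.571
grasp_force: 0.0
```

{"name": "drive_tool", "arguments": {"commands": [{"fingers": 0.05, "dp": [0.0007, 0.0018, -0.014], "twist": 0}, {"fingers": 0.05, "dp": [0, 0, -0.015], "twist": 0}, {"fingers": 0.05, "dp": [0, 0, -0.015], "twist": 0}, {"fingers": 0.05, "dp": [0, 0, -0.015], "twist": 0}, {"fingers": 0.05, "dp": [0, 0, -0.015], "twist": 0}, {"fingers": 0.05, "dp": [0, 0, 0], "twist": 0}, {"fingers": 0.05, "dp": [0, 0, 0], "twist": 0}]}}

```text
time_s: 16.37
tcp_pos: [556.1, 281.4, 42.5]
tool_rot: [0.804, 0.594, -0.0, 0.0]
ft_force: [0.2, 0.4, 0.8]
finger_gap: 0.572
grasp_force: 0.0
```

{"name": "drive_tool", "arguments": {"commands": [{"fingers": 0.015, "dp": [0, 0, 0], "twist": 0}, {"fingers": 0.015, "dp": [0, 0, 0], "twist": 0}, {"fingers": 0.015, "dp": [0, 0, 0], "twist": 0}, {"fingers": 0.015, "dp": [0, 0, 0], "twist": 0}, {"fingers": 0.015, "dp": [0, 0, 0], "twist": 0}, {"fingers": 0.015, "dp": [0, 0, 0], "twist": 0}, {"fingers": 0.015, "dp": [0, 0, 0], "twist": 0}, {"fingers": 0.015, "dp": [0, 0, 0], "twist": 0}, {"fingers": 0.015, "dp": [0, 0, 0], "twist": 0}, {"fingers": 0.015, "dp": [0, 0, 0], "twist": 0}]}}

```text
time_s: 17.2
tcp_pos: [556.1, 282.2, 42.3]
tool_rot: [0.804, 0.595, 0.0, 0.0]
ft_force: [1.1, -0.1, 2.0]
finger_gap: 0.239
grasp_force: 30.0
```

{"name": "drive_tool", "arguments": {"commands": [{"fingers": 0.015, "dp": [0, 0, 0.01], "twist": 0}, {"fingers": 0.015, "dp": [0, 0, 0.02], "twist": 0}, {"fingers": 0.015, "dp": [0, 0, 0.02], "twist": 0}, {"fingers": 0.015, "dp": [0, 0, 0.02], "twist": 0}, {"fingers": 0.015, "dp": [0, 0, 0.02], "twist": 0}, {"fingers": 0.015, "dp": [0, 0, 0.02], "twist": 0}, {"fingers": 0.015, "dp": [-0.002, -0.01, 0.005], "twist": 0}, {"fingers": 0.015, "dp": [-0.003, -0.02, 0], "twist": 1}, {"fingers": 0.015, "dp": [-0.003, -0.025, 0], "twist": 1}, {"fingers": 0.015, "dp": [-0.003, -0.025, 0], "twist": 1}]}}

```text
time_s: 18.03
tcp_pos: [543.7, 200.5, 156.2]
tool_rot: [0.788, 0.616, -0.001, 0.0]
ft_force: [-0.4, 0.1, -0.4]
finger_gap: 0.238
grasp_force: 30.0
```

{"name": "drive_tool", "arguments": {"commands": [{"fingers": 0.015, "dp": [-0.003, -0.025, 0], "twist": 1}, {"fingers": 0.015, "dp": [-0.003, -0.025, 0], "twist": 1}, {"fingers": 0.015, "dp": [-0.003, -0.025, 0], "twist": 1}, {"fingers": 0.015, "dp": [-0.003, -0.025, 0], "twist": 1}, {"fingers": 0.015, "dp": [-0.003, -0.025, 0], "twist": 1}, {"fingers": 0.015, "dp": [-0.003, -0.025, 0], "twist": 1}, {"fingers": 0.015, "dp": [-0.003, -0.025, 0], "twist": 1}, {"fingers": 0.015, "dp": [-0.003, -0.025, 0], "twist": 0}, {"fingers": 0.015, "dp": [-0.003, -0.025, 0], "twist": 0}, {"fingers": 0.015, "dp": [-0.003, -0.025, 0], "twist": 0}]}}

```text
time_s: 18.87
tcp_pos: [513.2, -49.8, 156.2]
tool_rot: [0.749, 0.662, -0.0, -0.0]
ft_force: [1.3, 0.4, -0.1]
finger_gap: 0.242
grasp_force: 30.0
```

{"name": "drive_tool", "arguments": {"commands": [{"fingers": 0.015, "dp": [-0.003, -0.025, 0], "twist": 0}, {"fingers": 0.015, "dp": [-0.003, -0.025, 0], "twist": 0}, {"fingers": 0.015, "dp": [-0.003, -0.025, 0], "twist": 0}, {"fingers": 0.015, "dp": [-0.003, -0.025, 0], "twist": 0}, {"fingers": 0.015, "dp": [-0.003, -0.025, 0], "twist": 0}, {"fingers": 0.015, "dp": [-0.003, -0.025, 0], "twist": 0}, {"fingers": 0.015, "dp": [0, -0.01, 0], "twist": 0}, {"fingers": 0.015, "dp": [0, 0, 0], "twist": 0}, {"fingers": 0.015, "dp": [0, 0, 0], "twist": 0}]}}

```text
time_s: 19.62
tcp_pos: [496.3, -207.3, 156.4]
tool_rot: [0.749, 0.662, 0.0, -0.001]
ft_force: [0.2, 0.3, -0.4]
finger_gap: 0.245
grasp_force: 30.0
```

{"name": "drive_tool", "arguments": {"commands": [{"fingers": 0.015, "dp": [-0.005, -0.008, 0], "twist": 0}, {"fingers": 0.015, "dp": [0, 0, -0.007], "twist": 0}, {"fingers": 0.015, "dp": [0, 0, -0.007], "twist": 0}, {"fingers": 0.015, "dp": [0, 0, 0], "twist": 0}, {"fingers": 0.015, "dp": [0, 0, 0], "twist": 0}]}}

```text
time_s: 20.03
tcp_pos: [491.3, -215.0, 142.0]
tool_rot: [0.749, 0.663, -0.0, -0.001]
ft_force: [0.1, -0.4, -0.6]
finger_gap: 0.244
grasp_force: 30.0
```

```bash
cat > tube.py <<'E'
from h import *
import sys
f=sys.argv[1]
p,d=snap('scene',f)
cv2.imwrite(f'pics/v{f}.png',cv2.cvtColor(cv2.resize(p[130:220,170:290],(800,600),interpolation=cv2.INTER_CUBIC),cv2.COLOR_RGB2BGR))
s=get_state();print(s['tcp_pos'])
h=cv2.cvtColor(p,cv2.COLOR_RGB2HSV);W=cloud('scene',d)
C=dict(red=[(0,150,50),(6,255,255)],yel=[(20,120,50),(35,255,255)],blu=[(95,120,40),(125,255,255)])[sys.argv[2]]
m=cv2.inRange(h,*C)>0;k=np.zeros_like(m);k[110:230,170:290]=m[110:230,170:290]
v,u=np.where(k);print('cap px',len(u),u.mean(),v.mean(),np.nanmedian(W[k],0).round(1),np.nanmin(W[k],0).round(1),np.nanmax(W[k],0).round(1))
E
python3 tube.py r1 red
```

```text
[ 491.70122323 -215.21272215  142.48770004]
cap px 9 223.0 142.0 [ 494.6 -206.3  206.3] [ 491.2 -210.   191.9] [ 497.5 -203.1  208.5]
```

View pics/vr1.png

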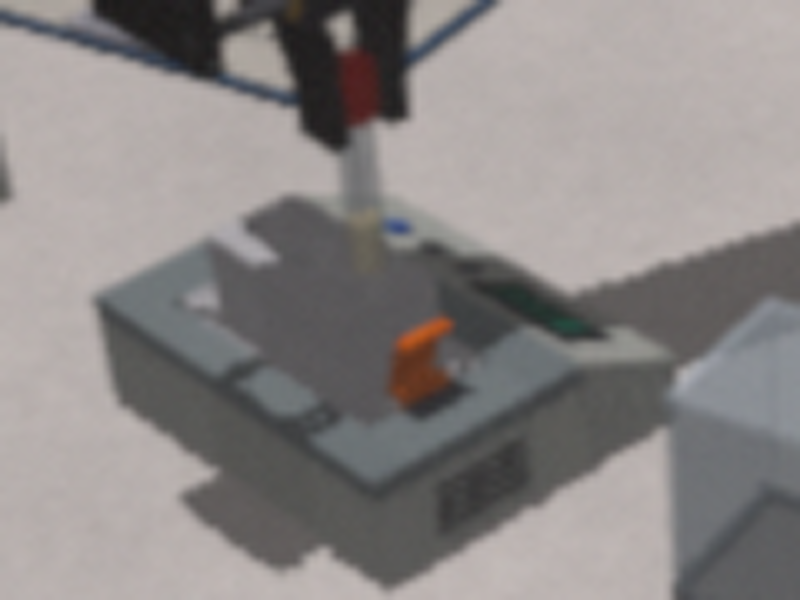

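The red tube hangs upright over the latch-end hole, with its foot at about (366,270) in the crop. A quick ray check, then I'll insert it.

```bash
python3 - <<'E'
from h import *
print(ray('scene',170+364*.15,130+270*.15,108),ray('scene',170+360*.15,130+87*.15,192))
p,d=load('r1')
for v in range(163,174): print(v,p[v,217:232].max(1))
E
```

```text
[ 491.60825177 -216.9093408   108.        ] [ 483.4053607  -215.03309518  192.        ]
163 [ 88  90  93 100 105 114 124 125 121 112 112 130 135 136 139]
164 [ 88  89  88  91  92  99 108 111 107  99 106 121 120 118 124]
165 [ 90  90  90  90  90  95 100 103 103  99 110 129 133 132 134]
166 [ 94  93  93  91  89  93  98 102 101  96  99 123 139 142 141]
167 [ 91  92  94  92  89  91  99 103 101  96  92  99 110 109 108]
168 [ 93  93  93  90  90  92  98 100 102  96  91  88  92  89  85]
169 [ 90  94  91  91  90  91  97 101 100  95  92  88  91  89  87]
170 [ 91  93  92  92  92  92  96 100  98  97  92  90  90  90  90]
171 [92 90 89 91 92 92 92 94 94 94 93 91 90 89 91]
172 [89 90 89 89 90 90 90 90 92 93 91 91 89 90 89]
173 [90 90 91 90 88 88 89 90 93 92 92 88 89 90 90]
```

{"name": "drive_tool", "arguments": {"commands": [{"fingers": 0.015, "dp": [-0.0005, 0, -0.007], "twist": 0}, {"fingers": 0.015, "dp": [0, 0, -0.007], "twist": 0}, {"fingers": 0.015, "dp": [0, 0, -0.004], "twist": 0}, {"fingers": 0.015, "dp": [0, 0, 0], "twist": 0}, {"fingers": 0.015, "dp": [0, 0, 0], "twist": 0}]}}

```text
time_s: 20.5
tcp_pos: [490.9, -215.9, 124.4]
tool_rot: [0.749, 0.662, -0.0, -0.0]
ft_force: [0.2, -0.3, 0.1]
finger_gap: 0.242
grasp_force: 30.0
```

{"name": "drive_tool", "arguments": {"commands": [{"fingers": 0.015, "dp": [0, 0, -0.005], "twist": 0}, {"fingers": 0.015, "dp": [0, 0, -0.005], "twist": 0}, {"fingers": 0.015, "dp": [0, 0, 0], "twist": 0}, {"fingers": 0.015, "dp": [0, 0, 0], "twist": 0}]}}

```text
time_s: 20.83
tcp_pos: [491.0, -215.9, 114.5]
tool_rot: [0.749, 0.662, -0.0, -0.0]
ft_force: [-0.1, 0.2, -0.2]
finger_gap: 0.24
grasp_force: 30.0
```

{"name": "drive_tool", "arguments": {"commands": [{"fingers": 0.015, "dp": [0, 0, -0.007], "twist": 0}, {"fingers": 0.015, "dp": [0, 0, -0.007], "twist": 0}, {"fingers": 0.015, "dp": [0, 0, -0.006], "twist": 0}, {"fingers": 0.015, "dp": [0, 0, -0.001], "twist": 0}, {"fingers": 0.015, "dp": [0, 0, 0], "twist": 0}, {"fingers": 0.015, "dp": [0, 0, 0], "twist": 0}]}}

```text
time_s: 21.33
tcp_pos: [491.3, -216.0, 93.8]
tool_rot: [0.749, 0.662, -0.0, 0.0]
ft_force: [0.2, 1.0, -0.5]
finger_gap: 0.24
grasp_force: 30.0
```

{"name": "drive_tool", "arguments": {"commands": [{"fingers": 0.05, "dp": [0, 0, 0], "twist": 0}, {"fingers": 0.05, "dp": [0, 0, 0], "twist": 0}, {"fingers": 0.05, "dp": [0, 0, 0], "twist": 0}, {"fingers": 0.05, "dp": [0, 0, 0], "twist": 0}, {"fingers": 0.05, "dp": [0, 0, 0], "twist": 0}, {"fingers": 0.05, "dp": [0, 0, 0], "twist": 0}, {"fingers": 0.05, "dp": [0, 0, 0.01], "twist": 0}, {"fingers": 0.05, "dp": [0, 0, 0.02], "twist": 0}, {"fingers": 0.05, "dp": [0, 0, 0.02], "twist": 0}, {"fingers": 0.05, "dp": [0, 0, 0.02], "twist": 0}]}}

```text
time_s: 22.17
tcp_pos: [491.1, -216.1, 165.4]
tool_rot: [0.749, 0.662, -0.0, 0.0]
ft_force: [-0.2, 0.4, 1.6]
finger_gap: 0.575
grasp_force: 0.0
```

{"name": "drive_tool", "arguments": {"commands": [{"fingers": 0.05, "dp": [0.005, 0.03, 0], "twist": -1}, {"fingers": 0.05, "dp": [0.005, 0.03, 0], "twist": -1}, {"fingers": 0.05, "dp": [0.005, 0.03, 0], "twist": -1}, {"fingers": 0.05, "dp": [0.005, 0.03, 0], "twist": -1}, {"fingers": 0.05, "dp": [0.005, 0.03, 0], "twist": -1}, {"fingers": 0.05, "dp": [0.005, 0.03, 0], "twist": -1}, {"fingers": 0.05, "dp": [0.005, 0.03, 0], "twist": -1}, {"fingers": 0.05, "dp": [0.005, 0.03, 0], "twist": -1}, {"fingers": 0.05, "dp": [0.005, 0.03, 0], "twist": -1}, {"fingers": 0.05, "dp": [0.005, 0.03, 0], "twist": -1}]}}

```text
time_s: 23.0
tcp_pos: [541.5, 85.5, 164.9]
tool_rot: [0.804, 0.594, 0.001, 0.0]
ft_force: [0.9, -0.1, 0.3]
finger_gap: 0.574
grasp_force: 0.0
```

{"name": "drive_tool", "arguments": {"commands": [{"fingers": 0.05, "dp": [0.004, 0.03, 0], "twist": 0}, {"fingers": 0.05, "dp": [0.004, 0.03, 0], "twist": 0}, {"fingers": 0.05, "dp": [0.004, 0.03, 0], "twist": 0}, {"fingers": 0.05, "dp": [0.004, 0.03, 0], "twist": 0}, {"fingers": 0.05, "dp": [0.004, 0.03, 0], "twist": 0}, {"fingers": 0.05, "dp": [0.004, 0.03, 0], "twist": 0}, {"fingers": 0.05, "dp": [0.004, 0.03, 0], "twist": 0}, {"fingers": 0.05, "dp": [0.004, 0.03, 0], "twist": 0}, {"fingers": 0.05, "dp": [0.004, 0.03, 0], "twist": 0}, {"fingers": 0.05, "dp": [0, 0, 0], "twist": 0}]}}

```text
time_s: 23.83
tcp_pos: [575.0, 362.9, 163.6]
tool_rot: [0.801, 0.598, 0.001, -0.002]
ft_force: [-2.1, 0.5, -0.5]
finger_gap: 0.576
grasp_force: 0.0
```

{"name": "drive_tool", "arguments": {"commands": [{"fingers": 0.05, "dp": [0, 0, -0.015], "twist": 0}, {"fingers": 0.05, "dp": [0, 0, -0.015], "twist": 0}, {"fingers": 0.05, "dp": [0, 0, 0], "twist": 0}, {"fingers": 0.05, "dp": [0, 0, 0], "twist": 0}]}}

```text
time_s: 24.17
tcp_pos: [576.7, 353.6, 133.6]
tool_rot: [0.804, 0.594, -0.001, 0.0]
ft_force: [-0.2, -0.0, 0.3]
finger_gap: 0.578
grasp_force: 0.0
```

```bash
python3 - <<'E'
from h import *
p,d=snap('top','t5');W=cloud('top',d);h=cv2.cvtColor(p,cv2.COLOR_RGB2HSV)
for nm,lo,hi,b in(('blu',(95,110,60),(125,255,255),(110,200,175,220)),('redblk',(0,130,60),(8,255,255),(350,395,205,232)),('yel',(20,120,60),(35,255,255),(110,200,175,220))):
    m=cv2.inRange(h,lo,hi)>0;k=np.zeros_like(m);u0,u1,v0,v1=b;k[v0:v1,u0:u1]=m[v0:v1,u0:u1]
    Q=W[k]
    if len(Q)>5: z=np.nanpercentile(Q[:,2],60);T=Q[abs(Q[:,2]-z)<5];print(nm,len(T),np.nanmean(T,0).round(1))
g=cv2.inRange(h,(0,0,0),(180,255,75));k=np.zeros_like(g);k[205:232,345:392]=g[205:232,345:392]
N,l,s,ce=cv2.connectedComponentsWithStats(k)
for i in range(1,N):
    if s[i,4]>8: print(s[i,4],ce[i].round(1),ray('top',*ce[i],100).round(1))
E
```

```text
blu 41 [543.5 242.6 107. ]
redblk 43 [ 490.6 -213.8  157. ]
yel 29 [579.6 355.6 107.3]
15 [358.1 221.6] [ 488. -218.  100.]
26 [371.  222.3] [ 485.7 -251.1  100. ]
28 [384.8 223.5] [ 482.1 -286.5  100. ]
```

{"name": "drive_tool", "arguments": {"commands": [{"fingers": 0.05, "dp": [0.0035, 0.004, 0], "twist": 0}, {"fingers": 0.05, "dp": [0, 0, -0.015], "twist": 0}, {"fingers": 0.05, "dp": [0, 0, -0.015], "twist": 0}, {"fingers": 0.05, "dp": [0, 0, -0.015], "twist": 0}, {"fingers": 0.05, "dp": [0, 0, -0.015], "twist": 0}, {"fingers": 0.05, "dp": [0, 0, -0.015], "twist": 0}, {"fingers": 0.05, "dp": [0, 0, -0.015], "twist": 0}, {"fingers": 0.05, "dp": [0, 0, 0], "twist": 0}, {"fingers": 0.05, "dp": [0, 0, 0], "twist": 0}]}}

```text
time_s: 24.97
tcp_pos: [580.9, 358.2, 44.2]
tool_rot: [0.804, 0.594, -0.0, 0.0]
ft_force: [-0.5, -0.7, 0.1]
finger_gap: 0.575
grasp_force: 0.0
```

{"name": "drive_tool", "arguments": {"commands": [{"fingers": 0.015, "dp": [0, 0, 0], "twist": 0}, {"fingers": 0.015, "dp": [0, 0, 0], "twist": 0}, {"fingers": 0.015, "dp": [0, 0, 0], "twist": 0}, {"fingers": 0.015, "dp": [0, 0, 0], "twist": 0}, {"fingers": 0.015, "dp": [0, 0, 0], "twist": 0}, {"fingers": 0.015, "dp": [0, 0, 0], "twist": 0}, {"fingers": 0.015, "dp": [0, 0, 0], "twist": 0}, {"fingers": 0.015, "dp": [0, 0, 0], "twist": 0}, {"fingers": 0.015, "dp": [0, 0, 0], "twist": 0}, {"fingers": 0.015, "dp": [0, 0, 0], "twist": 0}]}}

```text
time_s: 25.8
tcp_pos: [581.1, 358.2, 44.4]
tool_rot: [0.804, 0.595, 0.0, 0.0]
ft_force: [-0.3, 0.5, 2.7]
finger_gap: 0.246
grasp_force: 30.0
```

{"name": "drive_tool", "arguments": {"commands": [{"fingers": 0.015, "dp": [0, 0, 0.01], "twist": 0}, {"fingers": 0.015, "dp": [0, 0, 0.02], "twist": 0}, {"fingers": 0.015, "dp": [0, 0, 0.025], "twist": 0}, {"fingers": 0.015, "dp": [0, 0, 0.025], "twist": 0}, {"fingers": 0.015, "dp": [0, 0, 0.025], "twist": 0}, {"fingers": 0.015, "dp": [-0.002, -0.01, 0.025], "twist": 0}, {"fingers": 0.015, "dp": [-0.003, -0.02, 0.02], "twist": 0}, {"fingers": 0.015, "dp": [-0.004, -0.025, 0.015], "twist": 1}, {"fingers": 0.015, "dp": [-0.004, -0.025, 0.005], "twist": 1}, {"fingers": 0.015, "dp": [-0.004, -0.025, 0], "twist": 1}]}}

```text
time_s: 26.63
tcp_pos: [564.3, 252.3, 216.5]
tool_rot: [0.788, 0.616, 0.002, 0.0]
ft_force: [-0.6, -0.2, -0.1]
finger_gap: 0.249
grasp_force: 30.0
```

{"name": "drive_tool", "arguments": {"commands": [{"fingers": 0.015, "dp": [-0.004, -0.027, 0], "twist": 1}, {"fingers": 0.015, "dp": [-0.004, -0.027, 0], "twist": 1}, {"fingers": 0.015, "dp": [-0.004, -0.027, 0], "twist": 1}, {"fingers": 0.015, "dp": [-0.004, -0.027, 0], "twist": 1}, {"fingers": 0.015, "dp": [-0.004, -0.027, 0], "twist": 1}, {"fingers": 0.015, "dp": [-0.004, -0.027, 0], "twist": 1}, {"fingers": 0.015, "dp": [-0.004, -0.027, 0], "twist": 1}, {"fingers": 0.015, "dp": [-0.004, -0.027, 0], "twist": 0}, {"fingers": 0.015, "dp": [-0.004, -0.027, 0], "twist": 0}, {"fingers": 0.015, "dp": [-0.004, -0.027, 0], "twist": 0}]}}

```text
time_s: 27.47
tcp_pos: [523.0, -18.3, 214.3]
tool_rot: [0.749, 0.662, 0.0, -0.0]
ft_force: [0.5, -0.1, -0.9]
finger_gap: 0.244
grasp_force: 30.0
```

{"name": "drive_tool", "arguments": {"commands": [{"fingers": 0.015, "dp": [-0.004, -0.027, 0], "twist": 0}, {"fingers": 0.015, "dp": [-0.004, -0.027, 0], "twist": 0}, {"fingers": 0.015, "dp": [-0.004, -0.027, 0], "twist": 0}, {"fingers": 0.015, "dp": [-0.004, -0.027, 0], "twist": 0}, {"fingers": 0.015, "dp": [-0.004, -0.027, 0], "twist": 0}, {"fingers": 0.015, "dp": [-0.004, -0.027, 0], "twist": 0}, {"fingers": 0.015, "dp": [-0.004, -0.027, 0], "twist": 0}, {"fingers": 0.015, "dp": [-0.004, -0.027, 0], "twist": 0}, {"fingers": 0.015, "dp": [0, 0, 0], "twist": 0}, {"fingers": 0.015, "dp": [0, 0, 0], "twist": 0}]}}

```text
time_s: 28.3
tcp_pos: [490.8, -234.7, 214.2]
tool_rot: [0.751, 0.661, -0.0, -0.0]
ft_force: [0.8, 0.8, -0.6]
finger_gap: 0.247
grasp_force: 30.0
```

{"name": "drive_tool", "arguments": {"commands": [{"fingers": 0.015, "dp": [-0.0047, -0.0168, 0], "twist": 0}, {"fingers": 0.015, "dp": [0, 0, 0], "twist": 0}, {"fingers": 0.015, "dp": [0, 0, -0.015], "twist": 0}, {"fingers": 0.015, "dp": [0, 0, -0.02], "twist": 0}, {"fingers": 0.015, "dp": [0, 0, -0.02], "twist": 0}, {"fingers": 0.015, "dp": [0, 0, -0.015], "twist": 0}, {"fingers": 0.015, "dp": [0, 0, 0], "twist": 0}, {"fingers": 0.015, "dp": [0, 0, 0], "twist": 0}]}}

```text
time_s: 28.97
tcp_pos: [487.0, -248.1, 143.6]
tool_rot: [0.749, 0.663, -0.0, -0.001]
ft_force: [0.9, -0.2, -0.5]
finger_gap: 0.244
grasp_force: 30.0
```

{"name": "drive_tool", "arguments": {"commands": [{"fingers": 0.015, "dp": [-0.0009, -0.0033, 0], "twist": 0}, {"fingers": 0.015, "dp": [0, 0, 0], "twist": 0}, {"fingers": 0.015, "dp": [0, 0, 0], "twist": 0}, {"fingers": 0.015, "dp": [0, 0, -0.005], "twist": 0}, {"fingers": 0.015, "dp": [0, 0, -0.005], "twist": 0}, {"fingers": 0.015, "dp": [0, 0, -0.005], "twist": 0}, {"fingers": 0.015, "dp": [0, 0, 0], "twist": 0}, {"fingers": 0.015, "dp": [0, 0, 0], "twist": 0}]}}

```text
time_s: 29.63
tcp_pos: [485.7, -252.8, 128.3]
tool_rot: [0.749, 0.662, -0.0, -0.0]
ft_force: [0.2, 0.2, 0.0]
finger_gap: 0.244
grasp_force: 30.0
```

{"name": "drive_tool", "arguments": {"commands": [{"fingers": 0.015, "dp": [0, 0, -0.005], "twist": 0}, {"fingers": 0.015, "dp": [0, 0, -0.005], "twist": 0}, {"fingers": 0.015, "dp": [0, 0, 0], "twist": 0}, {"fingers": 0.015, "dp": [0, 0, 0], "twist": 0}]}}

```text
time_s: 29.97
tcp_pos: [485.8, -252.9, 118.5]
tool_rot: [0.749, 0.662, -0.0, -0.0]
ft_force: [-0.3, -0.3, -0.4]
finger_gap: 0.241
grasp_force: 30.0
```

{"name": "drive_tool", "arguments": {"commands": [{"fingers": 0.015, "dp": [0.0003, 0.001, -0.004], "twist": 0}, {"fingers": 0.015, "dp": [0, 0, -0.007], "twist": 0}, {"fingers": 0.015, "dp": [0, 0, -0.007], "twist": 0}, {"fingers": 0.015, "dp": [0, 0, -0.005], "twist": 0}, {"fingers": 0.015, "dp": [0, 0, 0], "twist": 0}, {"fingers": 0.015, "dp": [0, 0, 0], "twist": 0}]}}

```text
time_s: 30.47
tcp_pos: [486.1, -252.0, 95.5]
tool_rot: [0.749, 0.662, -0.0, -0.0]
ft_force: [0.5, -0.4, -0.3]
finger_gap: 0.245
grasp_force: 30.0
```

{"name": "drive_tool", "arguments": {"commands": [{"fingers": 0.05, "dp": [0, 0, 0], "twist": 0}, {"fingers": 0.05, "dp": [0, 0, 0], "twist": 0}, {"fingers": 0.05, "dp": [0, 0, 0], "twist": 0}, {"fingers": 0.05, "dp": [0, 0, 0], "twist": 0}, {"fingers": 0.05, "dp": [0, 0, 0], "twist": 0}, {"fingers": 0.05, "dp": [0, 0, 0], "twist": 0}, {"fingers": 0.05, "dp": [0, 0, 0.01], "twist": 0}, {"fingers": 0.05, "dp": [0, 0, 0.02], "twist": 0}, {"fingers": 0.05, "dp": [0, 0, 0.02], "twist": 0}, {"fingers": 0.05, "dp": [0, 0, 0.02], "twist": 0}]}}

```text
time_s: 31.3
tcp_pos: [486.3, -252.2, 167.4]
tool_rot: [0.749, 0.662, -0.0, 0.0]
ft_force: [0.2, -0.0, 0.0]
finger_gap: 0.575
grasp_force: 0.0
```

{"name": "drive_tool", "arguments": {"commands": [{"fingers": 0.05, "dp": [0.0034, 0.029, 0], "twist": -1}, {"fingers": 0.05, "dp": [0.0034, 0.029, 0], "twist": -1}, {"fingers": 0.05, "dp": [0.0034, 0.029, 0], "twist": -1}, {"fingers": 0.05, "dp": [0.0034, 0.029, 0], "twist": -1}, {"fingers": 0.05, "dp": [0.0034, 0.029, 0], "twist": -1}, {"fingers": 0.05, "dp": [0.0034, 0.029, 0], "twist": -1}, {"fingers": 0.05, "dp": [0.0034, 0.029, 0], "twist": -1}, {"fingers": 0.05, "dp": [0.0034, 0.029, 0], "twist": -1}, {"fingers": 0.05, "dp": [0.0034, 0.029, 0], "twist": -1}, {"fingers": 0.05, "dp": [0.0034, 0.029, 0], "twist": -1}]}}

```text
time_s: 32.13
tcp_pos: [520.7, 39.3, 166.9]
tool_rot: [0.804, 0.594, 0.001, 0.0]
ft_force: [0.2, -0.8, -0.2]
finger_gap: 0.577
grasp_force: 0.0
```

{"name": "drive_tool", "arguments": {"commands": [{"fingers": 0.05, "dp": [0.0034, 0.029, 0], "twist": 0}, {"fingers": 0.05, "dp": [0.0034, 0.029, 0], "twist": 0}, {"fingers": 0.05, "dp": [0.0034, 0.029, 0], "twist": 0}, {"fingers": 0.05, "dp": [0.0034, 0.029, 0], "twist": 0}, {"fingers": 0.05, "dp": [0.0034, 0.029, 0], "twist": 0}, {"fingers": 0.05, "dp": [0.0034, 0.029, 0], "twist": 0}, {"fingers": 0.05, "dp": [0.0034, 0.029, 0], "twist": 0}, {"fingers": 0.05, "dp": [0, 0, -0.02], "twist": 0}, {"fingers": 0.05, "dp": [0, 0, 0], "twist": 0}, {"fingers": 0.05, "dp": [0, 0, 0], "twist": 0}]}}

```text
time_s: 32.97
tcp_pos: [543.6, 240.1, 145.5]
tool_rot: [0.804, 0.594, -0.001, 0.0]
ft_force: [0.5, -0.3, -0.4]
finger_gap: 0.571
grasp_force: 0.0
```

{"name": "drive_tool", "arguments": {"commands": [{"fingers": 0.05, "dp": [0.0005, 0.003, -0.01], "twist": 0}, {"fingers": 0.05, "dp": [0, 0, -0.015], "twist": 0}, {"fingers": 0.05, "dp": [0, 0, -0.015], "twist": 0}, {"fingers": 0.05, "dp": [0, 0, -0.015], "twist": 0}, {"fingers": 0.05, "dp": [0, 0, -0.015], "twist": 0}, {"fingers": 0.05, "dp": [0, 0, -0.015], "twist": 0}, {"fingers": 0.05, "dp": [0, 0, -0.015], "twist": 0}, {"fingers": 0.05, "dp": [0, 0, -0.002], "twist": 0}, {"fingers": 0.05, "dp": [0, 0, 0], "twist": 0}, {"fingers": 0.05, "dp": [0, 0, 0], "twist": 0}]}}

```text
time_s: 33.8
tcp_pos: [545.6, 243.6, 45.0]
tool_rot: [0.804, 0.594, 0.001, 0.0]
ft_force: [0.1, 0.5, -0.7]
finger_gap: 0.572
grasp_force: 0.0
```

{"name": "drive_tool", "arguments": {"commands": [{"fingers": 0.015, "dp": [0, 0, 0], "twist": 0}, {"fingers": 0.015, "dp": [0, 0, 0], "twist": 0}, {"fingers": 0.015, "dp": [0, 0, 0], "twist": 0}, {"fingers": 0.015, "dp": [0, 0, 0], "twist": 0}, {"fingers": 0.015, "dp": [0, 0, 0], "twist": 0}, {"fingers": 0.015, "dp": [0, 0, 0], "twist": 0}, {"fingers": 0.015, "dp": [0, 0, 0], "twist": 0}, {"fingers": 0.015, "dp": [0, 0, 0], "twist": 0}, {"fingers": 0.015, "dp": [0, 0, 0], "twist": 0}, {"fingers": 0.015, "dp": [0, 0, 0], "twist": 0}]}}

```text
time_s: 34.63
tcp_pos: [544.9, 244.0, 44.1]
tool_rot: [0.804, 0.595, 0.0, 0.0]
ft_force: [0.3, -0.3, 1.9]
finger_gap: 0.244
grasp_force: 30.0
```

{"name": "drive_tool", "arguments": {"commands": [{"fingers": 0.015, "dp": [0, 0, 0.01], "twist": 0}, {"fingers": 0.015, "dp": [0, 0, 0.02], "twist": 0}, {"fingers": 0.015, "dp": [0, 0, 0.025], "twist": 0}, {"fingers": 0.015, "dp": [0, 0, 0.025], "twist": 0}, {"fingers": 0.015, "dp": [0, 0, 0.025], "twist": 0}, {"fingers": 0.015, "dp": [-0.001, -0.01, 0.025], "twist": 0}, {"fingers": 0.015, "dp": [-0.002, -0.02, 0.02], "twist": 0}, {"fingers": 0.015, "dp": [-0.003, -0.025, 0.015], "twist": 1}, {"fingers": 0.015, "dp": [-0.003, -0.025, 0.005], "twist": 1}, {"fingers": 0.015, "dp": [-0.003, -0.025, 0], "twist": 1}]}}

```text
time_s: 35.47
tcp_pos: [533.5, 138.1, 216.6]
tool_rot: [0.788, 0.616, 0.002, 0.001]
ft_force: [-0.3, 0.4, -0.3]
finger_gap: 0.245
grasp_force: 30.0
```

{"name": "drive_tool", "arguments": {"commands": [{"fingers": 0.015, "dp": [-0.003, -0.025, 0], "twist": 1}, {"fingers": 0.015, "dp": [-0.003, -0.025, 0], "twist": 1}, {"fingers": 0.015, "dp": [-0.003, -0.025, 0], "twist": 1}, {"fingers": 0.015, "dp": [-0.003, -0.025, 0], "twist": 1}, {"fingers": 0.015, "dp": [-0.003, -0.025, 0], "twist": 1}, {"fingers": 0.015, "dp": [-0.003, -0.025, 0], "twist": 1}, {"fingers": 0.015, "dp": [-0.003, -0.025, 0], "twist": 1}, {"fingers": 0.015, "dp": [-0.003, -0.025, 0], "twist": 0}, {"fingers": 0.015, "dp": [-0.003, -0.025, 0], "twist": 0}, {"fingers": 0.015, "dp": [-0.003, -0.025, 0], "twist": 0}]}}

```text
time_s: 36.3
tcp_pos: [502.2, -112.3, 214.5]
tool_rot: [0.749, 0.662, 0.0, 0.0]
ft_force: [-0.5, 0.2, -0.0]
finger_gap: 0.24
grasp_force: 30.0
```

{"name": "drive_tool", "arguments": {"commands": [{"fingers": 0.015, "dp": [-0.003, -0.025, 0], "twist": 0}, {"fingers": 0.015, "dp": [-0.003, -0.025, 0], "twist": 0}, {"fingers": 0.015, "dp": [-0.003, -0.025, 0], "twist": 0}, {"fingers": 0.015, "dp": [-0.003, -0.025, 0], "twist": 0}, {"fingers": 0.015, "dp": [-0.003, -0.025, 0], "twist": 0}, {"fingers": 0.015, "dp": [-0.003, -0.025, 0], "twist": 0}, {"fingers": 0.015, "dp": [-0.003, -0.02, 0], "twist": 0}, {"fingers": 0.015, "dp": [0, 0, 0], "twist": 0}, {"fingers": 0.015, "dp": [0, 0, 0], "twist": 0}, {"fingers": 0.015, "dp": [0, 0, 0], "twist": 0}]}}

```text
time_s: 37.13
tcp_pos: [482.0, -280.0, 214.0]
tool_rot: [0.749, 0.663, 0.0, -0.0]
ft_force: [0.0, 0.3, -0.1]
finger_gap: 0.244
grasp_force: 30.0
```

{"name": "drive_tool", "arguments": {"commands": [{"fingers": 0.015, "dp": [0.0003, -0.0068, 0], "twist": 0}, {"fingers": 0.015, "dp": [0, 0, 0], "twist": 0}, {"fingers": 0.015, "dp": [0, 0, -0.015], "twist": 0}, {"fingers": 0.015, "dp": [0, 0, -0.02], "twist": 0}, {"fingers": 0.015, "dp": [0, 0, -0.02], "twist": 0}, {"fingers": 0.015, "dp": [0, 0, -0.017], "twist": 0}, {"fingers": 0.015, "dp": [0, 0, 0], "twist": 0}, {"fingers": 0.015, "dp": [0, 0, 0], "twist": 0}, {"fingers": 0.015, "dp": [0, 0, 0], "twist": 0}]}}

```text
time_s: 37.88
tcp_pos: [482.8, -288.0, 143.0]
tool_rot: [0.749, 0.662, 0.0, 0.001]
ft_force: [0.3, 0.1, -0.4]
finger_gap: 0.243
grasp_force: 30.0
```

{"name": "drive_tool", "arguments": {"commands": [{"fingers": 0.015, "dp": [-0.0003, 0.0008, -0.005], "twist": 0}, {"fingers": 0.015, "dp": [0, 0, -0.005], "twist": 0}, {"fingers": 0.015, "dp": [0, 0, -0.005], "twist": 0}, {"fingers": 0.015, "dp": [0, 0, -0.005], "twist": 0}, {"fingers": 0.015, "dp": [0, 0, -0.004], "twist": 0}, {"fingers": 0.015, "dp": [0, 0, 0], "twist": 0}, {"fingers": 0.015, "dp": [0, 0, 0], "twist": 0}]}}

```text
time_s: 38.47
tcp_pos: [481.5, -287.0, 117.6]
tool_rot: [0.749, 0.662, -0.0, -0.0]
ft_force: [0.2, -0.3, 0.2]
finger_gap: 0.241
grasp_force: 30.0
```

{"name": "drive_tool", "arguments": {"commands": [{"fingers": 0.015, "dp": [0, 0, -0.007], "twist": 0}, {"fingers": 0.015, "dp": [0, 0, -0.007], "twist": 0}, {"fingers": 0.015, "dp": [0, 0, -0.007], "twist": 0}, {"fingers": 0.015, "dp": [0, 0, -0.003], "twist": 0}, {"fingers": 0.015, "dp": [0, 0, 0], "twist": 0}, {"fingers": 0.015, "dp": [0, 0, 0], "twist": 0}]}}

```text
time_s: 38.97
tcp_pos: [481.6, -287.3, 94.1]
tool_rot: [0.749, 0.662, -0.0, -0.0]
ft_force: [-1.8, 1.7, 4.5]
finger_gap: 0.243
grasp_force: 30.0
```

{"name": "drive_tool", "arguments": {"commands": [{"fingers": 0.05, "dp": [0, 0, 0.0005], "twist": 0}, {"fingers": 0.05, "dp": [0, 0, 0], "twist": 0}, {"fingers": 0.05, "dp": [0, 0, 0], "twist": 0}, {"fingers": 0.05, "dp": [0, 0, 0], "twist": 0}, {"fingers": 0.05, "dp": [0, 0, 0], "twist": 0}, {"fingers": 0.05, "dp": [0, 0, 0], "twist": 0}, {"fingers": 0.05, "dp": [0, 0, 0.01], "twist": 0}, {"fingers": 0.05, "dp": [0, 0, 0.02], "twist": 0}, {"fingers": 0.05, "dp": [0, 0, 0.02], "twist": 0}, {"fingers": 0.05, "dp": [0, 0, 0.02], "twist": 0}]}}

```text
time_s: 39.8
tcp_pos: [481.6, -287.2, 165.9]
tool_rot: [0.749, 0.662, -0.0, 0.0]
ft_force: [0.6, -1.2, 0.1]
finger_gap: 0.573
grasp_force: 0.0
```

{"name": "drive_tool", "arguments": {"commands": [{"fingers": 0.05, "dp": [0, 0.02, 0.01], "twist": 1.3}, {"fingers": 0.05, "dp": [-0.005, 0.03, 0], "twist": 1.3}, {"fingers": 0.05, "dp": [-0.005, 0.03, 0], "twist": 1.3}, {"fingers": 0.05, "dp": [-0.005, 0.03, 0], "twist": 1.3}, {"fingers": 0.05, "dp": [-0.005, 0.03, 0], "twist": 1.3}, {"fingers": 0.05, "dp": [-0.005, 0.03, 0], "twist": 1.3}, {"fingers": 0.05, "dp": [-0.005, 0.03, 0], "twist": 1.3}, {"fingers": 0.05, "dp": [-0.005, 0.03, 0], "twist": 1.3}, {"fingers": 0.05, "dp": [-0.005, 0.03, 0], "twist": 1.3}, {"fingers": 0.05, "dp": [-0.005, 0.03, 0], "twist": 1.3}]}}

```text
time_s: 40.63
tcp_pos: [436.5, 4.1, 175.4]
tool_rot: [0.669, 0.743, 0.001, 0.0]
ft_force: [0.5, -0.5, 0.1]
finger_gap: 0.578
grasp_force: 0.0
```

```bash
python3 - <<'E'
from h import *
p,d=snap('top','t6');s,ds=snap('scene','s6');V=cloud('top',d)
cv2.imwrite('pics/v6.png',cv2.cvtColor(np.hstack([cv2.resize(s[120:240,160:320],(440,330),interpolation=cv2.INTER_CUBIC),cv2.resize(p[195:270,325:405],(352,330),interpolation=cv2.INTER_CUBIC)]),cv2.COLOR_RGB2BGR))
c=np.array([485.4,-252.2]);a=np.radians(-7.0);ex=np.array([np.cos(a),np.sin(a)]);ey=np.array([-ex[1],ex[0]])
Q=V.reshape(-1,3);L=np.c_[(Q[:,:2]-c)@ex,(Q[:,:2]-c)@ey,Q[:,2]]
for y in(36,0,-36):
    T=L[(abs(L[:,1]-y)<17)&(abs(L[:,0])<25)&(L[:,2]>150)&(L[:,2]<165)];print(y,len(T),T.mean(0).round(1))
E
```

```text
36 64 [  0.2  37.4 156. ]
0 61 [ -1.4   1.9 157. ]
-36 65 [ -0.9 -33.8 156.8]
```

View pics/v6.png

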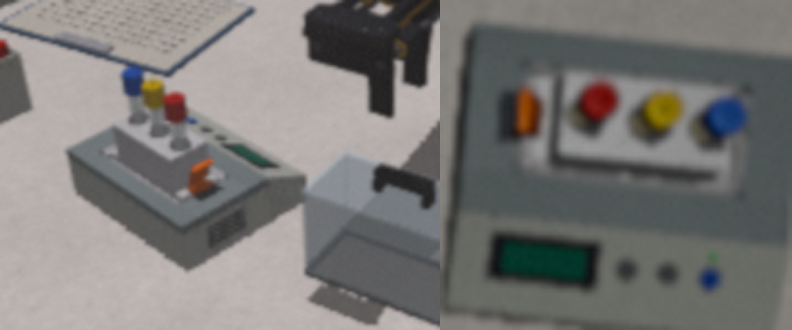

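All three tubes stand in order, red by the latch, then yellow, then blue, with cap tops near 157 and the latch closed. Now the cover.

{"name": "drive_tool", "arguments": {"commands": [{"fingers": 0.05, "dp": [-0.001, 0.009, -0.01], "twist": 0.3}, {"fingers": 0.05, "dp": [-0.001, 0.008, -0.01], "twist": 0.3}, {"fingers": 0.05, "dp": [0, 0, -0.02], "twist": 0}, {"fingers": 0.05, "dp": [0, 0, -0.02], "twist": 0}, {"fingers": 0.05, "dp": [0, 0, 0], "twist": 0}, {"fingers": 0.05, "dp": [0, 0, 0], "twist": 0}, {"fingers": 0.05, "dp": [0, 0, 0], "twist": 0}]}}

```text
time_s: 41.32
tcp_pos: [435.1, 19.5, 114.9]
tool_rot: [0.666, 0.746, 0.0, 0.0]
ft_force: [0.7, -0.7, -0.0]
finger_gap: 0.57
grasp_force: 0.0
```

{"name": "drive_tool", "arguments": {"commands": [{"fingers": 0.05, "dp": [-0.0016, 0.0018, -0.01], "twist": 0}, {"fingers": 0.05, "dp": [0, 0, -0.01], "twist": 0}, {"fingers": 0.05, "dp": [0, 0, -0.01], "twist": 0}, {"fingers": 0.05, "dp": [0, 0, -0.006], "twist": 0}, {"fingers": 0.05, "dp": [0, 0, -0.004], "twist": 0}, {"fingers": 0.05, "dp": [0, 0, 0], "twist": 0}, {"fingers": 0.05, "dp": [0, 0, 0], "twist": 0}]}}

```text
time_s: 41.9
tcp_pos: [433.1, 21.6, 74.2]
tool_rot: [0.666, 0.746, -0.0, -0.0]
ft_force: [1.3, -0.7, -0.3]
finger_gap: 0.574
grasp_force: 0.0
```

{"name": "drive_tool", "arguments": {"commands": [{"fingers": 0.005, "dp": [0, 0, 0], "twist": 0}, {"fingers": 0.005, "dp": [0, 0, 0], "twist": 0}, {"fingers": 0.005, "dp": [0, 0, 0], "twist": 0}, {"fingers": 0.005, "dp": [0, 0, 0], "twist": 0}, {"fingers": 0.005, "dp": [0, 0, 0], "twist": 0}, {"fingers": 0.005, "dp": [0, 0, 0], "twist": 0}, {"fingers": 0.005, "dp": [0, 0, 0], "twist": 0}, {"fingers": 0.005, "dp": [0, 0, 0], "twist": 0}, {"fingers": 0.005, "dp": [0, 0, 0], "twist": 0}, {"fingers": 0.005, "dp": [0, 0, 0], "twist": 0}]}}

```text
time_s: 42.73
tcp_pos: [433.2, 21.8, 74.4]
tool_rot: [0.666, 0.746, 0.0, 0.0]
ft_force: [0.1, -0.9, -0.1]
finger_gap: 0.156
grasp_force: 30.0
```

{"name": "drive_tool", "arguments": {"commands": [{"fingers": 0.005, "dp": [0, 0, 0], "twist": 0}, {"fingers": 0.005, "dp": [0, 0, 0], "twist": 0}, {"fingers": 0.005, "dp": [0, 0, 0], "twist": 0}]}}

```text
time_s: 42.98
tcp_pos: [433.2, 21.8, 74.4]
tool_rot: [0.666, 0.746, 0.0, 0.0]
ft_force: [0.8, 0.2, 0.1]
finger_gap: 0.16
grasp_force: 30.0
```

{"name": "drive_tool", "arguments": {"commands": [{"fingers": 0.005, "dp": [0, 0, 0.01], "twist": 0}, {"fingers": 0.005, "dp": [0.002, 0, 0.02], "twist": 0}, {"fingers": 0.005, "dp": [0.005, 0, 0.02], "twist": 0}, {"fingers": 0.005, "dp": [0.005, 0, 0.02], "twist": 0}, {"fingers": 0.005, "dp": [0.005, 0, 0.02], "twist": 0}, {"fingers": 0.005, "dp": [0.005, 0, 0.02], "twist": 0}, {"fingers": 0.005, "dp": [0.005, 0, 0.02], "twist": 0}, {"fingers": 0.005, "dp": [0.005, 0, 0.02], "twist": 0}, {"fingers": 0.005, "dp": [0.005, 0, 0.02], "twist": 0}, {"fingers": 0.005, "dp": [0, 0, 0.01], "twist": 0}]}}

```text
time_s: 43.82
tcp_pos: [471.4, 21.7, 257.1]
tool_rot: [0.666, 0.746, 0.001, 0.001]
ft_force: [0.3, 0.0, -2.1]
finger_gap: 0.16
grasp_force: 30.0
```

{"name": "drive_tool", "arguments": {"commands": [{"fingers": 0.005, "dp": [0.001, -0.01, 0], "twist": -1}, {"fingers": 0.005, "dp": [0.001, -0.018, 0], "twist": -1}, {"fingers": 0.005, "dp": [0.001, -0.02, 0], "twist": -1}, {"fingers": 0.005, "dp": [0.001, -0.02, 0], "twist": -1}, {"fingers": 0.005, "dp": [0.001, -0.02, 0], "twist": -1}, {"fingers": 0.005, "dp": [0.001, -0.02, 0], "twist": -1}, {"fingers": 0.005, "dp": [0.001, -0.02, 0], "twist": -1}, {"fingers": 0.005, "dp": [0.001, -0.02, 0], "twist": -1}, {"fingers": 0.005, "dp": [0.001, -0.02, 0], "twist": -1}, {"fingers": 0.005, "dp": [0.001, -0.02, 0], "twist": -1}]}}

```text
time_s: 44.65
tcp_pos: [478.5, -169.9, 253.5]
tool_rot: [0.73, 0.684, -0.001, -0.0]
ft_force: [0.5, -0.3, -1.2]
finger_gap: 0.16
grasp_force: 30.0
```

{"name": "drive_tool", "arguments": {"commands": [{"fingers": 0.005, "dp": [0.001, -0.02, 0], "twist": -1}, {"fingers": 0.005, "dp": [0.001, -0.02, 0], "twist": -1}, {"fingers": 0.005, "dp": [0.001, -0.018, 0], "twist": -1}, {"fingers": 0.005, "dp": [0.001, -0.015, 0], "twist": -0.6}, {"fingers": 0.005, "dp": [0, -0.01, 0], "twist": 0}, {"fingers": 0.005, "dp": [0, 0, 0], "twist": 0}, {"fingers": 0.005, "dp": [0, 0, 0], "twist": 0}, {"fingers": 0.005, "dp": [0, 0, 0], "twist": 0}]}}

```text
time_s: 45.32
tcp_pos: [483.9, -248.6, 254.0]
tool_rot: [0.749, 0.663, 0.0, -0.001]
ft_force: [-0.1, 0.1, -1.3]
finger_gap: 0.155
grasp_force: 30.0
```

{"name": "drive_tool", "arguments": {"commands": [{"fingers": 0.005, "dp": [0.002, -0.0028, 0], "twist": 0}, {"fingers": 0.005, "dp": [0, 0, 0], "twist": 0}, {"fingers": 0.005, "dp": [0, 0, 0], "twist": 0}, {"fingers": 0.005, "dp": [0, 0, 0], "twist": 0}]}}

```text
time_s: 45.65
tcp_pos: [486.3, -251.6, 254.4]
tool_rot: [0.749, 0.663, 0.0, -0.0]
ft_force: [0.1, -0.0, -1.5]
finger_gap: 0.158
grasp_force: 30.0
```

```bash
cat > cov.py <<'E'
from h import *
import sys
f,z0=sys.argv[1],float(sys.argv[2])
c=np.array([485.5,-251.9]);a=np.radians(-7.0);ex=np.array([np.cos(a),np.sin(a)]);ey=np.array([-ex[1],ex[0]])
print(get_state()['tcp_pos'])
for n in('scene','top'):
    p,d=snap(n,n[0]+f);Q=cloud(n,d).reshape(-1,3);L=np.c_[(Q[:,:2]-c)@ex,(Q[:,:2]-c)@ey,Q[:,2]]
    k=(abs(L[:,0])<55)&(abs(L[:,1])<105)&(abs(L[:,2]-z0)<4)&(p.max(2).reshape(-1)>60);T=L[k]
    if len(T)>30:
        print(n,len(T),np.percentile(T,[0.5,50,99.5],axis=0).round(1).tolist(),[np.round(x,1) for x in cv2.minAreaRect(T[:,:2].astype(np.float32))]);print(np.linalg.lstsq(np.c_[T[:,:2],np.ones(len(T))],T[:,2],rcond=None)[0].round(4))
E
python3 cov.py 7 286
```

```text
[ 486.28639012 -251.57259289  254.42966453]
scene 830 [[-40.7, -90.0, 282.3], [11.2, 27.9, 286.7], [40.4, 89.5, 288.6]] [array([-0.5,  0.1]), array([182.6,  82.5]), np.float64(89.4)]
[-8.500000e-03 -3.300000e-03  2.866173e+02]
top 937 [[-40.8, 6.4, 282.1], [-1.3, 55.9, 285.1], [38.7, 88.6, 289.6]] [array([-1.2, 46.6]), array([84.9, 80.4]), np.float64(89.6)]
[1.900000e-03 4.000000e-04 2.852338e+02]
```

{"name": "drive_tool", "arguments": {"commands": [{"fingers": 0.005, "dp": [0, 0, -0.01], "twist": 0}, {"fingers": 0.005, "dp": [0, 0, -0.012], "twist": 0}, {"fingers": 0.005, "dp": [0, 0, -0.012], "twist": 0}, {"fingers": 0.005, "dp": [0, 0, -0.012], "twist": 0}, {"fingers": 0.005, "dp": [0, 0, -0.012], "twist": 0}, {"fingers": 0.005, "dp": [0, 0, -0.012], "twist": 0}, {"fingers": 0.005, "dp": [0, 0, -0.012], "twist": 0}, {"fingers": 0.005, "dp": [0, 0, -0.01], "twist": 0}, {"fingers": 0.005, "dp": [0, 0, 0], "twist": 0}, {"fingers": 0.005, "dp": [0, 0, 0], "twist": 0}]}}

```text
time_s: 46.58
tcp_pos: [485.8, -252.0, 161.8]
tool_rot: [0.749, 0.662, -0.0, -0.0]
ft_force: [0.6, -0.2, -1.4]
finger_gap: 0.16
grasp_force: 30.0
```

{"name": "drive_tool", "arguments": {"commands": [{"fingers": 0.005, "dp": [0, 0, -0.008], "twist": 0}, {"fingers": 0.005, "dp": [0, 0, -0.008], "twist": 0}, {"fingers": 0.005, "dp": [0, 0, -0.004], "twist": 0}, {"fingers": 0.005, "dp": [0, 0, 0], "twist": 0}, {"fingers": 0.005, "dp": [0, 0, 0], "twist": 0}]}}

```text
time_s: 47.0
tcp_pos: [486.0, -252.0, 142.1]
tool_rot: [0.749, 0.662, -0.0, -0.0]
ft_force: [-0.3, 0.0, -1.9]
finger_gap: 0.159
grasp_force: 30.0
```

{"name": "drive_tool", "arguments": {"commands": [{"fingers": 0.005, "dp": [0, 0.0004, -0.003], "twist": 0}, {"fingers": 0.005, "dp": [0, 0, -0.003], "twist": 0}, {"fingers": 0.005, "dp": [0, 0, -0.001], "twist": 0}, {"fingers": 0.005, "dp": [0, 0, 0], "twist": 0}, {"fingers": 0.005, "dp": [0, 0, 0], "twist": 0}]}}

```text
time_s: 47.42
tcp_pos: [486.1, -251.7, 135.4]
tool_rot: [0.749, 0.662, -0.0, 0.0]
ft_force: [0.8, 0.1, -2.0]
finger_gap: 0.16
grasp_force: 30.0
```

{"name": "drive_tool", "arguments": {"commands": [{"fingers": 0.005, "dp": [0, 0, -0.001], "twist": 0}, {"fingers": 0.005, "dp": [0, 0, -0.001], "twist": 0}, {"fingers": 0.005, "dp": [0, 0, 0], "twist": 0}, {"fingers": 0.005, "dp": [0, 0, 0], "twist": 0}]}}

```text
time_s: 47.75
tcp_pos: [486.8, -251.8, 134.4]
tool_rot: [0.749, 0.662, 0.001, 0.001]
ft_force: [-0.4, 0.2, 5.0]
finger_gap: 0.159
grasp_force: 30.0
```

{"name": "drive_tool", "arguments": {"commands": [{"fingers": 0.045, "dp": [0, 0, 0.0005], "twist": 0}, {"fingers": 0.045, "dp": [0, 0, 0], "twist": 0}, {"fingers": 0.045, "dp": [0, 0, 0], "twist": 0}, {"fingers": 0.045, "dp": [0, 0, 0], "twist": 0}, {"fingers": 0.045, "dp": [0, 0, 0], "twist": 0}, {"fingers": 0.045, "dp": [0, 0, 0], "twist": 0}, {"fingers": 0.045, "dp": [0, 0, 0.01], "twist": 0}, {"fingers": 0.045, "dp": [0, 0, 0.02], "twist": 0}, {"fingers": 0.045, "dp": [0, 0, 0.02], "twist": 0}, {"fingers": 0.045, "dp": [0, 0, 0.02], "twist": 0}]}}

```text
time_s: 48.58
tcp_pos: [486.0, -251.8, 205.4]
tool_rot: [0.749, 0.662, -0.0, 0.0]
ft_force: [0.6, -0.2, 0.4]
finger_gap: 0.514
grasp_force: 0.0
```

{"name": "drive_tool", "arguments": {"commands": [{"fingers": 0.045, "dp": [0, 0.02, 0.01], "twist": 0}, {"fingers": 0.045, "dp": [0, 0.025, 0], "twist": 0}, {"fingers": 0.045, "dp": [0, 0.025, 0], "twist": 0}, {"fingers": 0.045, "dp": [0, 0.025, 0], "twist": 0}, {"fingers": 0.045, "dp": [0, 0.025, 0], "twist": 0}, {"fingers": 0.045, "dp": [0, 0.025, 0], "twist": 0}, {"fingers": 0.045, "dp": [0, 0.025, 0], "twist": 0}, {"fingers": 0.045, "dp": [0, 0.025, 0], "twist": 0}, {"fingers": 0.045, "dp": [0, 0.02, 0], "twist": 0}, {"fingers": 0.045, "dp": [0, 0, 0], "twist": 0}]}}

```text
time_s: 49.42
tcp_pos: [486.3, -31.5, 214.5]
tool_rot: [0.747, 0.665, 0.001, -0.001]
ft_force: [0.2, 0.3, -0.6]
finger_gap: 0.516
grasp_force: 0.0
```

```bash
python3 cov.py 8 166; python3 - <<'E'
from h import *
s,_=load('s8');p,_=load('t8')
cv2.imwrite('pics/v8.png',cv2.cvtColor(np.hstack([cv2.resize(s[110:350,150:450],(450,360),interpolation=cv2.INTER_CUBIC),cv2.resize(p[195:275,325:402],(346,360),interpolation=cv2.INTER_CUBIC)]),cv2.COLOR_RGB2BGR))
E
```

```text
[486.27209467 -31.45099418 214.54109623]
scene 893 [[-40.6, -89.2, 162.1], [8.6, 20.7, 166.8], [40.6, 89.7, 168.9]] [array([-0.6, -0.2]), array([180.9,  83.2]), np.float64(89.6)]
[-8.20000e-03 -2.20000e-03  1.66638e+02]
top 1778 [[-40.7, -88.4, 162.0], [-3.5, 1.3, 165.1], [39.1, 88.0, 169.9]] [array([-0.8, -0.3]), array([179.5,  81.1]), np.float64(89.4)]
[-1.200000e-03  7.000000e-04  1.652691e+02]
```

View pics/v8.png

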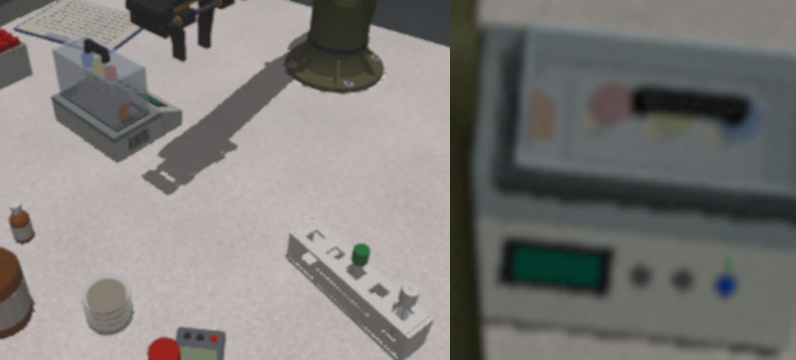

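The cover sits flat on the deck, with its top at 166 mm, centred within 1 mm and square within 0.6°. The tubes are inside, and the green and white tubes are still in the rack at (360,255) and (405,295).

```bash
python3 -c "from rig import close_job; print(close_job())"
```

```text
the job is handed in; nothing more can be done
None
```

I set up the incubator as asked and handed the job in at about 50 s of the 144 s allowed: block home and latched, red, yellow and blue tubes standing in order from the latch, cover flat and centred within about 1 mm, white and green left in the rack.

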